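# Date-code the prep tubs and put them away

### The arm

A 6-joint arm with a two-finger parallel gripper is mounted at the origin on the work surface. World frame = base frame: x ahead of the robot, y to its left, z up, the work surface at z = 0. Lengths are in m, angles in rad, forces in N, time in s.
With the tool pointing down it reaches from about 0.35 to 0.775 m from the base axis. Payload 7.3 kg.
Tool frame: the origin (TCP) lies midway between the tips of the shut fingers; the grasp point (between the pads) lies 19 mm behind it (tcp_to_grasp is the distance from the TCP to the grasp point, in m); z points along the fingers, y is the line along which they close (so a half turn about z gives the same grasp; the last joint's range is limited). The gripper opens to 92 mm and grips with 3 to 60 N. Pads are 19 mm wide; open, the fingers measure 130 mm over their backs; the gripper's body (75 mm by 190 mm) begins 47 mm behind the grasp point.
Start: joints at [-1.305, 0.342, 1.524, -0, 1.275, -0.146], TCP at [0.21, -0.481, 0.204] pointing down, gripper open.
Joint ranges: [-2.53, 2.53], [-0.77, 2.02], [0.04, 2.7], [-1, 4.14], [0.28, 2.66], [-3.11, 3.11]. Speed limits (rad/s): [2.57, 2.57, 3.14, 3.14, 3.14, 3.14].

### API

Orientations are given as [roll, pitch, yaw] about the fixed x, y, z axes, in that order (R = Rz(yaw) Ry(pitch) Rx(roll)).
In Python, from cell import observe, read_camera, calibration, hand_in, tcp_to_grasp gives the robot as it stands.
- The arm moves only by the tool send_rows, never from a script. Its argument "targets" is a list of rows, each a list of 5 numbers: the opening, from 0 (shut) to 1 (fully open), then the shift along the world's x, y, z in m, then the turn about the world's z in rad. A call has 1 to 5 rows; each row shifts and turns the commanded pose from where the row before left it; what a row does not reach is not made up. A row lasts 1/10 s, in which the tool goes at most 50 mm and 8.59 degrees, less where a joint would pass 70% of its speed; a pose out of reach is approached as far as the arm can. A call is refused whole if a number of a shift passes 0.05 or a number of a turn 0.15, either way. A call with a gripper value outside its range is refused whole. The fingers move at their own pace and stop on an object; "grip_force" is the grip in N (left out, the last holds). Time passes only in rows, so rows that do not move let the fingers close. It gives the time, the measured TCP pose, the force, the opening and the grip force at its end, in the units of the state.
- observe(): the state, without advancing time (a new reading comes with each control period).
- read_camera(name): name is "scene" or "top" or "wrist"; returns (picture, depth): 384x512x3 uint8, red, green, blue; 384x512 float32, m along the optical axis (not along the pixel's ray), 0 where there is no reading.
- calibration(name): a dict with "intrinsics" (3x3 intrinsics, pixels), "k1" (the pictures are not rectified: a ray, as slopes to the right and down, at radius r is drawn at 1 + k1 r^2 times it, then the intrinsics apply), "world_to_cam" (4x4, takes a point from world to camera coordinates); the wrist camera has in their place "hand_eye" (4x4, takes a point from camera to tool coordinates, whose origin is the TCP and whose axes are the flange's). Camera axes: x right, y up, looking along -z (the intrinsics and any distortion apply to the point x, -y, -z); pixel columns grow to the right and rows downward; lengths in m; the calibration is good to about 2 mm. A picture is of the moment at which its call begins: read the wrist's pose just before it. calibration takes no time and is no camera call.
- hand_in(): hands the job in; it is judged then, once.
The state is a dict: "time": time; "qpos": joint angles; "qvel": joint speeds; "joint_efforts": joint torques, N m; "tool_pos": TCP position; "tool_rot": TCP orientation; "contact_force": force on the tool from outside, world axes, zero at the start; "torque": the same for the moment, N m; "opening": finger opening in m; "grip_force": force on a finger pad.
Only numpy, scipy, OpenCV 4.12 (cv2) and the standard library are available. Lean on these libraries where they do the work, as an engineer would, in place of code of your own. Each camera call takes 0.05 s, during which the arm holds its last target. There are 200 camera calls.

### The job

Start a new batch on the date coder: first turn the batch counter knob back to its zero stop. Then take the tubs standing on the black supply tray one at a time, tallest first and shortest last; hold each upright on the middle of the round stamping pad, push it down until the pad is fully depressed, keep it down for about a second, and stand it in its own bay on the brown storage board, upright and centred on the outline that matches its shape, the oblong and square ones lined up with theirs. At the end every tub stands released in its own bay and the counter is still at zero; leave the bottles, tape and mug alone.

Things in the scene. Friction and masses are not known exactly. Their poses are not given: they have to be found in the camera images.
- tub_round: Closed white plastic round tub, 60 mm across, 110 mm tall (the tallest), straight sides, white top with a thin grey rim and thin black lid line; about 0.25 kg. Origin at the centre of its underside, z up. May be absent. It starts upright somewhere on the supply tray.
- tub_oblong: Closed white plastic oblong rectangular tub, 84 mm along its x by 50 mm along its y, 92 mm tall (second tallest), straight sides, white top with a thin grey rim and thin black lid line; about 0.25 kg. Origin at the centre of its underside, z up. May be absent. It starts upright somewhere on the supply tray.
- tub_square: Closed white plastic square tub, 56 by 56 mm, 75 mm tall (third tallest), straight sides, white top with a thin grey rim and thin black lid line; about 0.25 kg. Origin at the centre of its underside, z up. May be absent. It starts upright somewhere on the supply tray.
- tub_hex: Closed white plastic six-sided tub, 64 mm across flats (its flats face +-x and every 60 degrees on), 74 mm over corners, 58 mm tall (the shortest), straight sides, white top with a thin grey rim and thin black lid line; about 0.25 kg. Origin at the centre of its underside, z up. May be absent. It starts upright somewhere on the supply tray.
- bay_round: Flat storage bay, a 108 mm square white card on the brown board, printed with a black outline of the round tub's footprint. Home of that tub. Origin at its centre, level with the board's top, on which the tub stands; z up. The four bays form a 2 by 2 grid, centres 124 mm apart.
- bay_oblong: Flat storage bay, a 108 mm square white card on the brown board, printed with a black outline of the oblong tub's footprint (84 mm long side along the bay's x). Home of that tub. Origin at its centre, level with the board's top, on which the tub stands; z up. The four bays form a 2 by 2 grid, centres 124 mm apart.
- bay_square: Flat storage bay, a 108 mm square white card on the brown board, printed with a black outline of the square tub's footprint (sides along the bay's x and y). Home of that tub. Origin at its centre, level with the board's top, on which the tub stands; z up. The four bays form a 2 by 2 grid, centres 124 mm apart.
- bay_hex: Flat storage bay, a 108 mm square white card on the brown board, printed with a black outline of the hex tub's footprint. Home of that tub. Origin at its centre, level with the board's top, on which the tub stands; z up. The four bays form a 2 by 2 grid, centres 124 mm apart.
- supply: Supply tray: flat black board 300 x 300 x 6 mm lying on the counter, no rim; the tubs stand on it, about 124 mm apart. Origin at the centre of its underside. It and the storage board change sides from start to start.
- store: Storage board: flat brown board 300 x 300 x 6 mm, no rim, carrying the four bays flat on its top. Fixed. Origin at the centre of its underside.
- coder: Date coder: fixed grey machine, 310 mm (its x) by 130 mm (its y), deck 45 mm high. The round stamping pad stands on the deck 80 mm to -x of its centre; the batch counter with its knob is on a step 55 mm high, 82 mm to +x. Origin at the centre of its underside.
- pad_top (a point): Centre of the top face of the sprung stamping pad, a disc 80 mm across, standing 16 mm above the deck when up (61 mm above the counter). Moves down with the pad; z up.
- pad (a joint): Stamping pad travel in m: 0 up, 0.012 fully down against its stop (pad top then 49 mm above the counter). Spring: moves from about 6 N and takes about 15 N to bottom; it comes back up by itself. A tub's own weight does not move it.
- counter (a joint): Batch counter knob angle in rad: 0 is its zero stop, grows clockwise seen from above to 2.4. So it is reset by turning anticlockwise. Friction holds it where left (0.05 N m).
- counter_grip (a point): Grip point of the counter knob, on its vertical axis, 92 mm above the counter: a black bar 65 mm long (this point's x), 14 mm wide (y), its top 7 mm above this point, over a 68 mm disc whose face is 23 mm below this point. Turns with the knob. A white pointer line lies on the -x half of the bar; at the zero stop it points at the white zero mark on the pad's side (coder's -x).
- drink_a: Small green drink bottle, 62 mm across, 150 mm tall, standing beside the work; not part of the job, leave it alone. Origin at the centre of its underside.
- drink_b: Second green drink bottle, same size, standing beside the work; not part of the job, leave it alone. Origin at the centre of its underside.
- tape: Roll of packing tape lying flat, 100 mm across, 48 mm high, standing beside the work; not part of the job, leave it alone. Origin at the centre of its underside.
- mug: White mug, 80 mm across, 90 mm tall, with handle, standing beside the work; not part of the job, leave it alone. Origin at the centre of its underside.
Not all that is in view belongs to the job. Leave any yellow look-alike of the tub_round alone.

How it is judged:
On the way, in this order (a step that is already met when the one before it is completed fails the run):
1. the batch counter is turned back to its zero stop (value of joint counter below 0.08 rad), for 0.2 s.
2. the round tub, upright and centred on the pad, presses the pad fully down (z of tub_round in the frame of coder below 0.0503 m and contact force between tub_round and pad above 8 N and horizontal distance between tub_round and pad_top below 0.016 m and angle between tub_round's own z axis and vertical below 0.15 rad), for 0.6 s.
3. the oblong tub, upright and centred on the pad, presses the pad fully down (z of tub_oblong in the frame of coder below 0.0503 m and contact force between tub_oblong and pad above 8 N and horizontal distance between tub_oblong and pad_top below 0.016 m and angle between tub_oblong's own z axis and vertical below 0.15 rad), for 0.6 s.
4. the square tub, upright and centred on the pad, presses the pad fully down (z of tub_square in the frame of coder below 0.0503 m and contact force between tub_square and pad above 8 N and horizontal distance between tub_square and pad_top below 0.016 m and angle between tub_square's own z axis and vertical below 0.15 rad), for 0.6 s.
5. the hex tub, upright and centred on the pad, presses the pad fully down (z of tub_hex in the frame of coder below 0.0503 m and contact force between tub_hex and pad above 8 N and horizontal distance between tub_hex and pad_top below 0.016 m and angle between tub_hex's own z axis and vertical below 0.15 rad), for 0.6 s.
At the end, for the whole second after the job is handed in: Each tub present stands still, upright (0.1 rad), within 18 mm of its own bay's centre and 8 mm of its level; oblong and square tubs turned within 0.3 rad of their outlines; counter within 0.12 rad of its zero stop; pad back up (under 3 mm) (horizontal distance between tub_round and bay_round below 0.018 m and z of tub_round in the frame of bay_round between -0.008 and 0.008 m and angle between each of tub_round, tub_oblong, tub_square, tub_hex's own z axis and vertical below 0.1 rad and linear speed of each of tub_round, tub_oblong, tub_square, tub_hex below 0.02 m/s and horizontal distance between tub_oblong and bay_oblong below 0.018 m and z of tub_oblong in the frame of bay_oblong between -0.008 and 0.008 m and angle between the x axis of tub_oblong and the x axis of bay_oblong, either way round below 0.3 rad and horizontal distance between tub_square and bay_square below 0.018 m and z of tub_square in the frame of bay_square between -0.008 and 0.008 m and (angle between the x axis of tub_square and the x axis of bay_square, either way round below 0.3 rad or angle between the x axis of tub_square and the y axis of bay_square, either way round below 0.3 rad) and horizontal distance between tub_hex and bay_hex below 0.018 m and z of tub_hex in the frame of bay_hex between -0.008 and 0.008 m and value of joint counter below 0.12 rad and value of joint pad below 0.003 m); the robot touches nothing.
It fails at once if a bystander (bottle, tape or mug) is moved more than 30 mm (distance of any of drink_a, drink_b, tape, mug from where it was at the start of the episode above 0.03 m).
Of tub_round, tub_oblong, tub_square, tub_hex only 3 to 4 are there at a start; the rules pass over those that are not, and their reading is None.
At some moment in a run one of tub_round, tub_oblong, tub_square, tub_hex may be knocked a few centimetres aside while the robot is not near it.
It also fails if it takes over 210 s, if anything falls off the work surface, if the arm or the gripper's body presses on something with over 40 N, if the wrist force passes 120 N, or if a joint passes its speed limit or range.

## Working session

There is one attempt and no reset: what is moved stays moved. The work goes in short steps, Python scripts to look and compute and a tool call to move; the robot and the scene stay as the last step left them, time stands still between calls to the robot, and variables do not carry over. Pictures are saved under pics/ and viewed, at most 14 in all, crops included, and the job is handed in when it is done.

Besides the shell and the picture viewer there is one more tool, called by a JSON object that holds its "name" and its "arguments", one argument or row to a line. send_rows: Moves the arm, as the interface text tells. Its arguments: {"type":"object","properties":{"targets":{"type":"array","items":{"type":"array","items":{"type":"number"}}},"grip_force":{"type":"number"}},"required":["targets"]}

```bash
ls; mkdir -p pics; cat > h.py <<'E'
import numpy as np, cv2
from cell import observe, read_camera, calibration, hand_in, tcp_to_grasp
from scipy.spatial.transform import Rotation as Ro
def shot(name, fn=None):
    o=observe(); im,d=read_camera(name)
    if fn: cv2.imwrite('pics/'+fn,im[:,:,::-1])
    return o,im,d
def c2w(name,o):
    c=calibration(name)
    if name!='wrist': return c,np.linalg.inv(np.array(c['world_to_cam']))
    T=np.eye(4);T[:3,:3]=Ro.from_euler('xyz',o['tool_rot']).as_matrix();T[:3,3]=o['tool_pos']
    return c,T@np.array(c['hand_eye'])
def rays(name,uv,o):
    c,M=c2w(name,o);K=np.array(c['intrinsics'],float)
    p=cv2.undistortPoints(np.array(uv,float).reshape(-1,1,2),K,np.array([c['k1'],0,0,0.])).reshape(-1,2)
    return M, np.c_[p[:,0],-p[:,1],-np.ones(len(p))]
def on_z(name,uv,z,o):
    M,r=rays(name,uv,o);w=r@M[:3,:3].T;t=(z-M[2,3])/w[:,2]
    return M[:3,3]+w*t[:,None]
def cloud(name,d,o):
    v,u=np.mgrid[:384,:512]
    M,r=rays(name,np.c_[u.ravel(),v.ravel()],o)
    return (M[:3,3]+(r*d.reshape(-1,1))@M[:3,:3].T).reshape(384,512,3)
E
python3 - <<'E'
from h import *
o,im,d=shot('top','top1.png');print(o); np.savez('top1.npz',im=im,d=d)
shot('scene','scene1.png')
print(calibration('top'),calibration('wrist'),tcp_to_grasp)
E
```

```text
pics
{'time': 0.0, 'qpos': array([-1.30497840e+00,  3.42729724e-01,  1.52500904e+00,  4.96644026e-07,
        1.27537864e+00, -1.46027407e-01]), 'qvel': array([ 6.78134510e-04,  7.77076434e-04,  7.86391271e-04, -8.90328860e-05,
        3.98763270e-04,  3.37783002e-04]), 'joint_efforts': array([ 1.27474144e-03, -4.31235838e+01, -2.44222194e+01,  7.17946119e-02,
        5.58925141e-02, -1.27024468e-04]), 'tool_pos': array([ 0.2100507 , -0.48067688,  0.20314413]), 'tool_rot': array([-3.14008420e+00, -2.22334320e-04,  4.11845022e-01]), 'contact_force': array([ 0.00564675,  1.11052252, -0.06737158]), 'torque': array([-0.01633252, -0.03717934, -0.02502193]), 'grip_force': 0.0, 'opening': 0.09213399755315178}
{'intrinsics': array([[411.96462751,   0.        , 263.65007344],
       [  0.        , 411.96462751, 193.28857988],
       [  0.        ,   0.        ,   1.        ]]), 'k1': -0.039146101395520584, 'world_to_cam': array([[ 0.01604162, -0.99979869,  0.01205175, -0.02359545],
       [ 0.99681603,  0.01693299,  0.07791711, -0.53605882],
       [-0.0781055 ,  0.01076346,  0.99688699, -1.52265658],
       [ 0.        ,  0.        ,  0.        ,  1.        ]])} {'intrinsics': array([[267.74987774,   0.        , 254.74619617],
       [  0.        , 267.74987774, 193.36782457],
       [  0.        ,   0.        ,   1.        ]]), 'k1': -0.027470700536900674, 'hand_eye': array([[ 4.64110415e-04,  9.66844418e-01,  2.55365730e-01,
         6.85063732e-02],
       [ 9.99999721e-01, -5.98390201e-04,  4.48141339e-04,
         8.42310364e-04],
       [ 5.86091302e-04,  2.55365451e-01, -9.66844425e-01,
        -1.81706054e-01],
       [ 0.00000000e+00,  0.00000000e+00,  0.00000000e+00,
         1.00000000e+00]])} 0.0188
```

View pics/top1.png

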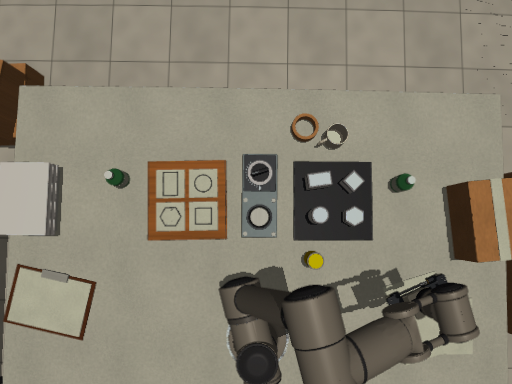

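View pics/scene1.png

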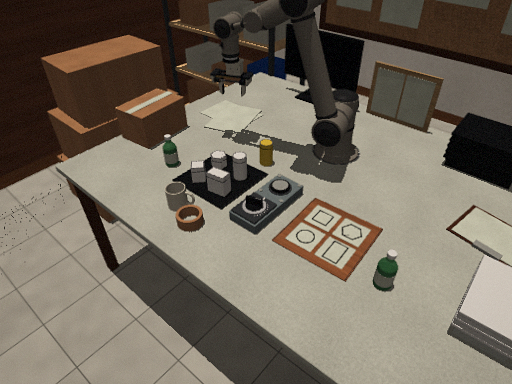

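Top view: all four tubs are on the black tray. Round is at about (320,215), oblong (319,180), square (353,181) and hex (354,216). The pad is at (260,217) and the knob at (260,173). Bays are oblong (170,184), round (203,184), hex (170,216) and square (203,216). The yellow look-alike is at (315,261).

```bash
cat > meas.py <<'E'
from h import *
H=dict(round=.110,oblong=.092,square=.075,hex=.058)
def tops(o,im,d):
    P=cloud('top',d,o); out={}
    g=im.min(2)
    for n,h in H.items():
        zz=h+.006
        m=((abs(P[...,2]-zz)<.006)&(g>110)).astype(np.uint8)
        m[:, :285]=0; m[:150]=0; m[250:]=0; m[:,385:]=0
        k,l,s,c=cv2.connectedComponentsWithStats(m)
        if k<2: out[n]=None; continue
        i=1+np.argmax(s[1:,4]); ys,xs=np.nonzero(l==i)
        w=on_z('top',np.c_[xs,ys],zz,o)
        r=cv2.minAreaRect((w[:,:2]*1000).astype(np.float32))
        out[n]=(len(xs),w[:,:2].mean(0).round(4),np.array(r[0]).round(1),np.array(r[1]).round(1),round(r[2],1),P[ys,xs,2].mean().round(4))
    return out
E
python3 - <<'E'
from meas import *
z=np.load('top1.npz');o=observe()
im,d=z['im'],z['d']
for k,v in tops(o,im,d).items(): print(k,v)
P=cloud('top',d,o)
for n,uv in dict(pad=(260,217),knob=(260,172),store=(187,200),supply=(336,198)).items(): print(n,P[uv[1],uv[0]].round(4))
# pad disc: light-grey ring interior
crop=im[150:245,235:285]; crop2=im[155:245,143:232]
a=cv2.resize(crop,None,fx=6,fy=6,interpolation=cv2.INTER_CUBIC);b=cv2.resize(crop2,None,fx=5,fy=5,interpolation=cv2.INTER_CUBIC)
b=cv2.copyMakeBorder(b,0,a.shape[0]-b.shape[0],0,0,cv2.BORDER_CONSTANT)
cv2.imwrite('pics/crop1.png',np.hstack([a,b])[:,:,::-1])
# boards
hsv=cv2.cvtColor(im,cv2.COLOR_RGB2HSV)
m=np.zeros(im.shape[:2],np.uint8);R=im.astype(int)
m[(R[...,0]-R[...,2]>40)]=255; m[:,:140]=0;m[:,235:]=0;m[:150]=0;m[250:]=0
ys,xs=np.nonzero(m);w=on_z('top',np.c_[xs,ys],.006,o);r=cv2.minAreaRect((w[:,:2]*1000).astype(np.float32));print('store',r)
m=(im.max(2)<45).astype(np.uint8);m[:,:285]=0;m[:,380:]=0;m[:150]=0;m[250:]=0
ys,xs=np.nonzero(m);w=on_z('top',np.c_[xs,ys],.006,o);print('supply',cv2.minAreaRect((w[:,:2]*1000).astype(np.float32)))
# bays: white cards
m=((im.min(2)>130)).astype(np.uint8);m[:,:150]=0;m[:,228:]=0;m[:158]=0;m[245:]=0
k,l,s,c=cv2.connectedComponentsWithStats(cv2.morphologyEx(m,cv2.MORPH_CLOSE,np.ones((5,5))))
for i in range(1,k):
  if s[i,4]>50:
    ys,xs=np.nonzero(l==i);w=on_z('top',np.c_[xs,ys],.006,o);r=cv2.minAreaRect((w[:,:2]*1000).astype(np.float32));print('card',s[i],r)
E
```

```text
round (183, array([ 0.4577, -0.2126]), array([ 457.7, -212.8]), array([52.7, 49.3]), 0.4, np.float64(0.116))
oblong (265, array([ 0.5861, -0.2135]), array([ 585.9, -213.2]), array([45.8, 79.8]), 9.2, np.float64(0.0982))
square (187, array([ 0.5848, -0.3401]), array([ 584.7, -340.1]), array([51.1, 49.5]), 45.5, np.float64(0.0808))
hex (215, array([ 0.4562, -0.3449]), array([ 457.4, -344.9]), array([62. , 58.7]), 0.1, np.float64(0.0641))
pad [ 0.4467 -0.0024  0.0553]
knob [6.061e-01 4.000e-04 1.004e-01]
store [0.5069 0.2732 0.0113]
supply [ 0.5242 -0.2895  0.0067]
store ((509.20318603515625, 274.288818359375), (300.3908996582031, 295.03277587890625), 2.148735284805298)
supply ((515.9677734375, -276.2717590332031), (293.25335693359375, 292.7131652832031), 0.8007551431655884)
card [189 169  28  28 757] ((574.3573608398438, 217.51275634765625), (102.91880798339844, 102.53707122802734), 1.4612867832183838)
card [157 170  27  28 750] ((569.0001220703125, 340.6160888671875), (103.9809799194336, 98.91796112060547), 1.8008393049240112)
card [157 203  27  27 729] ((445.9111633300781, 336.48016357421875), (97.82844543457031, 99.53907012939453), 1.0022436380386353)
card [189 202  28  28 753] ((449.9044494628906, 214.09413146972656), (102.07749938964844, 101.89942169189453), 1.400944471359253)
```

View pics/crop1.png

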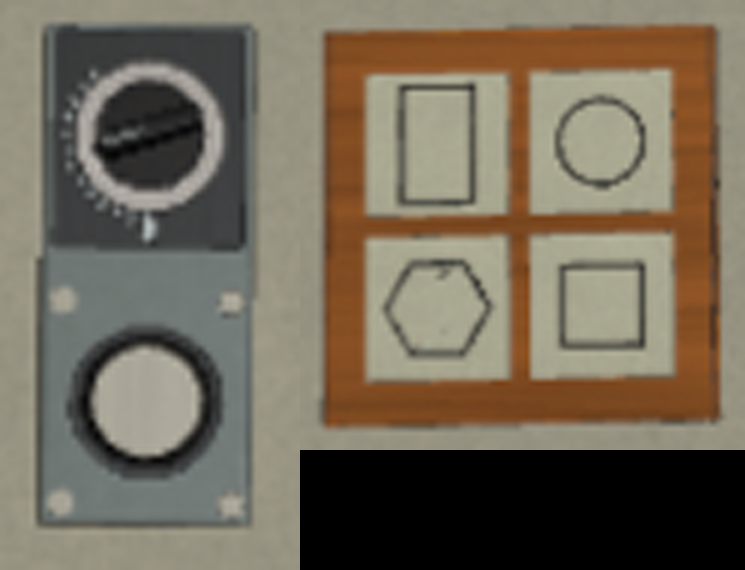

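```bash
python3 - <<'E'
from meas import *
z=np.load('top1.npz');o=observe();im,d=z['im'],z['d'];P=cloud('top',d,o)
g=im.min(2)
def cc(m,win,zz):
    u0,u1,v0,v1=win;q=np.zeros(m.shape,np.uint8);q[v0:v1,u0:u1]=m[v0:v1,u0:u1]
    k,l,s,c=cv2.connectedComponentsWithStats(q);i=1+np.argmax(s[1:,4]);ys,xs=np.nonzero(l==i)
    w=on_z('top',np.c_[xs,ys],zz,o)[:,:2]*1000;return len(xs),w
n,w=cc(g>140,(246,274,203,231),.061);print('pad',n,w.mean(0),np.ptp(w,axis=0))
n,w=cc(im.max(2)<75,(249,271,162,184),.071);print('dark disc',n,w.mean(0),np.ptp(w,axis=0))
n,w=cc(g>130,(246,274,158,188),.069);print('ring',n,w.mean(0),np.ptp(w,axis=0),cv2.minEnclosingCircle(w.astype(np.float32)))
m=(abs(P[...,2]-.099)<.012);n,w=cc(m,(247,274,158,188),.099);print('bar',n,w.mean(0),cv2.minAreaRect(w.astype(np.float32)))
# hex orientation: 6-fold harmonic of mask extents
m=(abs(P[...,2]-.064)<.006)&(g>100);n,w=cc(m,(335,375,200,235),.064);w=w-(w.max(0)+w.min(0))/2
for a in range(0,60,5):
    t=np.radians(a+60*np.arange(3));p=w@np.c_[np.cos(t),np.sin(t)].T;print(a,np.ptp(p,axis=0).round(1),np.ptp(p,axis=0).mean().round(1))
c=im[168:232,296:372];cv2.imwrite('pics/crop2.png',cv2.resize(c,None,fx=9,fy=9,interpolation=cv2.INTER_CUBIC)[:,:,::-1])
E
```

```text
pad 227 [448.89282773   1.33400305] [58.25756734 58.50556662]
dark disc 243 [609.83195196   1.60196318] [59.04852065 62.17640561]
ring 165 [607.53047505   1.56117585] [84.81200024 84.19635402] ((608.9993286132812, 2.1848654747009277), 43.948246002197266)
bar 73 [609.38479374   2.31405328] ((609.1552734375, 2.5360641479492188), (13.65277099609375, 63.30631637573242), 19.578048706054688)
0 [62.1 66.7 69. ] 66.0
5 [62.2 66.6 68.3] 65.7
10 [62.1 66.  67.1] 65.1
15 [61.6 64.9 65.4] 64.0
20 [60.6 63.8 63.9] 62.8
25 [59.7 63.3 62.1] 61.7
30 [60.6 62.4 60.5] 61.2
35 [61.6 64.7 60.9] 62.4
40 [63.1 66.6 62.1] 63.9
45 [64.1 68.  62.8] 65.0
50 [65.4 68.9 63. ] 65.8
55 [66.3 69.2 62.8] 66.1
```

View pics/crop2.png

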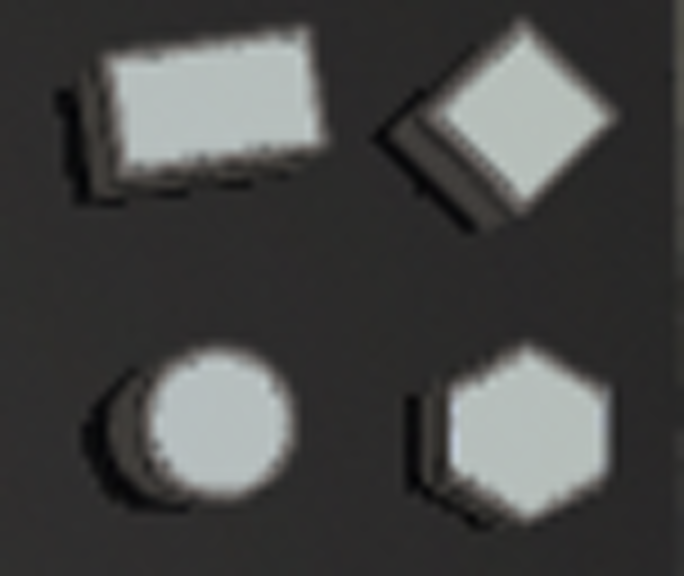

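{"name": "send_rows", "arguments": {
  "targets": [
    [1,0.04,0.05,0.03,0.14],
    [1,0.04,0.05,0.03,0.14],
    [1,0.04,0.05,0,0.14],
    [1,0.04,0.05,0,0.14],
    [1,0.04,0.05,0,0.14]
  ],
  "grip_force": 20
}}

```text
time: 0.6
tool_pos: [0.3612, -0.2915, 0.2462]
tool_rot: [3.142, -0.0, 1.117]
contact_force: [1.3, -0.9, -0.3]
opening: 0.0921
grip_force: 0.0
```

The supply-tray crop shows the oblong turned about 9°, the square about 45°, and the hex with its flats facing ±y. I'll do the knob first.

{"name": "send_rows", "arguments": {
  "targets": [
    [1,0.031,0.037,0,0.14],
    [1,0.031,0.037,0,0.14],
    [1,0.031,0.037,0,0.14],
    [1,0.031,0.037,0,0.14],
    [1,0.031,0.037,0,0.14]
  ]
}}

```text
time: 1.1
tool_pos: [0.5162, -0.1064, 0.246]
tool_rot: [-3.141, -0.0, 1.818]
contact_force: [1.3, -2.1, 0.3]
opening: 0.0919
grip_force: 0.0
```

{"name": "send_rows", "arguments": {
  "targets": [
    [1,0.031,0.037,0,0.068],
    [1,0.031,0.037,0,0],
    [1,0.031,0.037,0,0],
    [1,0,0,0,0],
    [1,0,0,0,0]
  ]
}}

```text
time: 1.6
tool_pos: [0.6083, 0.0036, 0.2451]
tool_rot: [-3.14, -0.0, 1.882]
contact_force: [-0.2, -0.8, 0.2]
opening: 0.0916
grip_force: 0.0
```

```bash
python3 - <<'E'
from h import *
shot('wrist','w1.png')
E
```

```text
(no output)
```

View pics/w1.png

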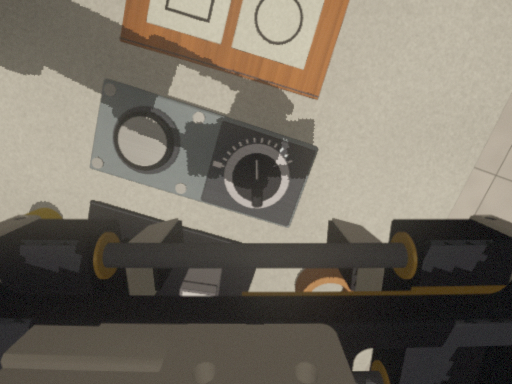

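The wrist view has the knob at about (257,175). Its bar is aligned with the tool, and the white pointer is on the upper half, which confirms the direction.

```bash
python3 - <<'E'
from h import *
o=observe();o2=o
print(on_z('wrist',[(257,175)],.069,o),on_z('wrist',[(257,158),(257,206)],.099,o),on_z('wrist',[(143,138)],.061,o), o['tool_pos'])
E
```

```text
[[0.61094996 0.00261839 0.069     ]] [[ 0.60251817  0.02815997  0.099     ]
 [ 0.62142927 -0.03045393  0.099     ]] [[0.44927054 0.00260725 0.061     ]] [0.6079283  0.0025798  0.24554388]
```

{"name": "send_rows", "arguments": {
  "targets": [
    [1,0,0,-0.05,0],
    [1,0,0,-0.05,0],
    [1,0,0,-0.045,0],
    [1,0,0,0,0]
  ]
}}

```text
time: 2.05
tool_pos: [0.6033, 0.0016, 0.0955]
tool_rot: [-3.13, -0.005, 1.878]
contact_force: [-1.5, 1.1, -0.0]
opening: 0.0919
grip_force: 0.0
```

{"name": "send_rows", "arguments": {
  "targets": [
    [1,0.003,0,-0.018,0],
    [1,0,0,0,0],
    [0,0,0,0,0],
    [0,0,0,0,0],
    [0,0,0,0,0]
  ],
  "grip_force": 20
}}

```text
time: 2.55
tool_pos: [0.612, 0.0025, 0.0849]
tool_rot: [3.139, 0.001, 1.88]
contact_force: [0.5, -0.3, 0.3]
opening: 0.0725
grip_force: 0.0
```

{"name": "send_rows", "arguments": {
  "targets": [
    [0,0,0,0,0],
    [0,0,0,0,0],
    [0,0,0,0,0],
    [0,0,0,0,0]
  ]
}}

```text
time: 2.95
tool_pos: [0.6114, 0.0028, 0.0832]
tool_rot: [-3.142, -0.0, 1.88]
contact_force: [0.9, 0.0, 0.7]
opening: 0.0403
grip_force: 0.0
```

{"name": "send_rows", "arguments": {
  "targets": [
    [0,0,0,-0.007,0],
    [0,0,0,0,0],
    [0,0,0,0,0],
    [0,0,0,0,0],
    [0,0,0,0,0]
  ]
}}

```text
time: 3.45
tool_pos: [0.6116, 0.0027, 0.0765]
tool_rot: [3.141, 0.0, 1.88]
contact_force: [0.4, -0.0, -0.5]
opening: 0.0021
grip_force: 0.0
```

{"name": "send_rows", "arguments": {
  "targets": [
    [0,0,0,0,0],
    [0,0,0,0,0]
  ]
}}

```text
time: 3.65
tool_pos: [0.6116, 0.0027, 0.0764]
tool_rot: [3.141, 0.0, 1.88]
contact_force: [1.3, -0.1, 0.6]
opening: 0.0004
grip_force: 0.6
```

The fingers shut on nothing, so I'll look.

```bash
python3 - <<'E'
from h import *
o,w,d=shot('wrist');_,s,_=shot('scene');print(o['tool_pos'],o['opening'],o['grip_force'])
c=cv2.resize(s[150:250,200:330],(520,400),interpolation=cv2.INTER_CUBIC)
a=cv2.resize(w,(520,390));a=cv2.copyMakeBorder(a,0,10,0,0,cv2.BORDER_CONSTANT)
cv2.imwrite('pics/b1.png',cv2.resize(np.hstack([a,c]),(800,308))[:,:,::-1])
E
```

```text
[0.61158434 0.00269751 0.0764415 ] 0.000384224952096567 0.5601690569892526
```

View pics/b1.png

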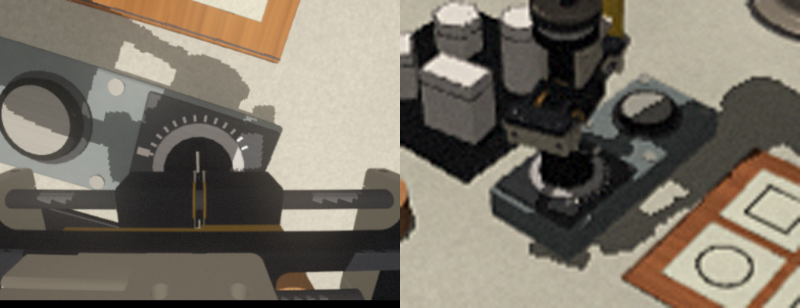

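```bash
python3 - <<'E'
from h import *
o,w,d=shot('wrist');P=cloud('wrist',d,o)
for v in (160,180,195,200,210,220,240): print(v,[ (u,P[v,u].round(3).tolist()) for u in (235,245,250,255,262,270)])
cv2.imwrite('pics/b2.png',cv2.resize(w[130:300,170:340],(680,600),interpolation=cv2.INTER_CUBIC)[:,:,::-1])
E
```

```text
160 [(235, [0.585, 0.037, 0.059]), (245, [0.592, 0.04, 0.061]), (250, [0.596, 0.041, 0.06]), (255, [0.599, 0.042, 0.061]), (262, [0.604, 0.044, 0.062]), (270, [0.61, 0.045, 0.06])]
180 [(235, [0.59, 0.025, 0.069]), (245, [0.597, 0.028, 0.073]), (250, [0.6, 0.03, 0.076]), (255, [0.603, 0.031, 0.076]), (262, [0.608, 0.031, 0.071]), (270, [0.614, 0.033, 0.069])]
195 [(235, [0.593, 0.014, 0.07]), (245, [0.598, 0.025, 0.101]), (250, [0.601, 0.025, 0.099]), (255, [0.604, 0.026, 0.099]), (262, [0.609, 0.027, 0.098]), (270, [0.617, 0.022, 0.071])]
200 [(235, [0.594, 0.011, 0.07]), (245, [0.599, 0.021, 0.099]), (250, [0.602, 0.022, 0.1]), (255, [0.605, 0.023, 0.1]), (262, [0.61, 0.024, 0.098]), (270, [0.618, 0.019, 0.07])]
210 [(235, [0.596, 0.003, 0.07]), (245, [0.601, 0.015, 0.099]), (250, [0.604, 0.016, 0.1]), (255, [0.607, 0.017, 0.1]), (262, [0.612, 0.018, 0.099]), (270, [0.621, 0.011, 0.069])]
220 [(235, [0.595, 0.035, 0.172]), (245, [0.598, 0.035, 0.171]), (250, [0.606, 0.012, 0.104]), (255, [0.609, 0.011, 0.1]), (262, [0.603, 0.037, 0.173]), (270, [0.606, 0.038, 0.172])]
240 [(235, [0.596, 0.035, 0.189]), (245, [0.598, 0.036, 0.188]), (250, [0.607, 0.01, 0.13]), (255, [0.609, 0.011, 0.13]), (262, [0.604, 0.035, 0.183]), (270, [0.605, 0.037, 0.187])]
```

View pics/b2.png

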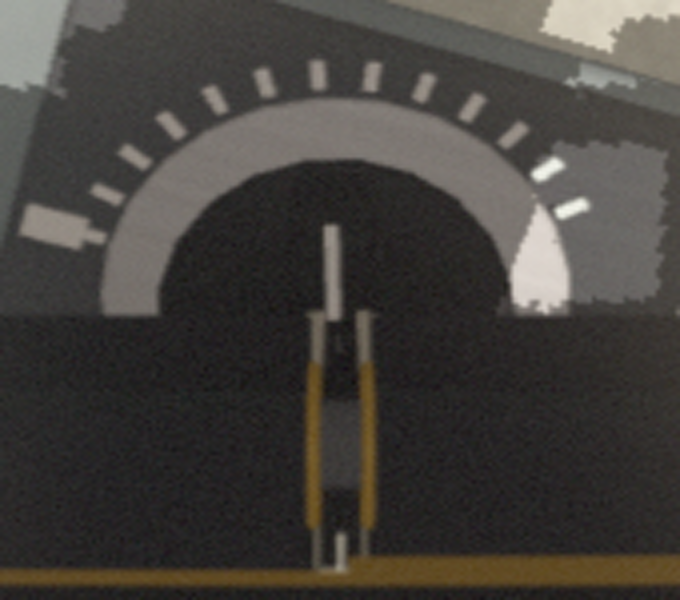

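```bash
python3 - <<'E'
from h import *
c=calibration('wrist');M=np.linalg.inv(c['hand_eye']);K=c['intrinsics']
for y in (-.007,0,.007):
  for z in (0,-.019,-.04,-.06):
    p=M@[.0095,y,z,1];x=np.array([p[0],-p[1],-p[2]]);q=K@(x/x[2]);print(y,z,q[:2].round(1),((q[0]-170)*4,(q[1]-130)*3.53))
o=observe();print(o)
E
```

```text
-0.007 0 [244.6 207.2] (np.float64(298.5703910112644), np.float64(272.68506767315034))
-0.007 -0.019 [243.6 216.3] (np.float64(294.2058728520858), np.float64(304.46737765561056))
-0.007 -0.04 [242.  228.7] (np.float64(288.1527259086373), np.float64(348.54623940154613))
-0.007 -0.06 [240.2 244.2] (np.float64(280.66227794752535), np.float64(403.09149052093943))
0 0 [254.5 207.3] (np.float64(337.92625812953213), np.float64(272.70494685381465))
0 -0.019 [254.4 216.3] (np.float64(337.76317650770784), np.float64(304.48975565199623))
0 -0.04 [254.4 228.7] (np.float64(337.5369981123648), np.float64(348.5722032622359))
0 -0.06 [254.3 244.2] (np.float64(337.2571133640349), np.float64(403.12208516605705))
0.007 0 [264.3 207.3] (np.float64(377.2829679462559), np.float64(272.72482646013736))
0.007 -0.019 [265.3 216.3] (np.float64(381.32151239270615), np.float64(304.5121341787))
0.007 -0.04 [266.7 228.8] (np.float64(386.92259720009565), np.float64(348.59816782053707))
0.007 -0.06 [268.5 244.2] (np.float64(393.85369143380103), np.float64(403.15268075323695))
{'time': 3.8, 'qpos': array([-1.20861076e-01,  6.16616398e-01,  1.44035574e+00,  2.90402060e-05,
        1.08414764e+00, -4.29914515e-01]), 'qvel': array([-6.05505577e-04,  9.58238480e-04, -1.24981770e-05, -1.85892238e-03,
        6.26361329e-04, -4.83404500e-04]), 'joint_efforts': array([ 1.31918601e-02, -5.32204700e+01, -2.14424890e+01,  5.61032002e-02,
        8.15619179e-02,  4.25046323e-05]), 'tool_pos': array([0.6115589 , 0.00269456, 0.07641784]), 'tool_rot': array([3.14115211e+00, 1.73751313e-04, 1.87983615e+00]), 'contact_force': array([-0.43600222, -0.01762828,  0.68267058]), 'torque': array([-0.0128704 , -0.1159286 ,  0.01554799]), 'grip_force': 0.7285751028776133, 'opening': 0.0006735654424667865}
```

{"name": "send_rows", "arguments": {
  "targets": [
    [0,0,0,0,0.05],
    [0,0,0,0,0.1],
    [0,0,0,0,0.1],
    [0,0,0,0,0.05]
  ]
}}

```text
time: 4.2
tool_pos: [0.6116, 0.0027, 0.0764]
tool_rot: [3.141, 0.0, 2.183]
contact_force: [0.2, 0.0, 2.1]
opening: 0.0008
grip_force: 0.8
```

```bash
python3 - <<'E'
from h import *
o,w,d=shot('wrist');print(o['torque'],o['opening'],o['grip_force'])
cv2.imwrite('pics/b3.png',cv2.resize(w[130:300,170:340],(510,450),interpolation=cv2.INTER_CUBIC)[:,:,::-1])
E
```

```text
[ 0.00913294 -0.16615356  0.05746083] 0.0007541610610595191 0.7614924913627874
```

View pics/b3.png

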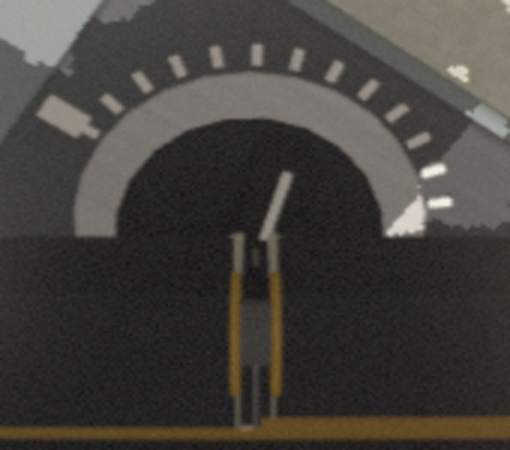

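The knob didn't turn, so nothing is gripped. I'll reopen, realign, go to the exact grip height and close slowly.

{"name": "send_rows", "arguments": {
  "targets": [
    [1,0,0,0,-0.1],
    [1,0,0,0,-0.1],
    [1,0,0,0,-0.1],
    [1,0,0,0,0],
    [1,0,0,0,0]
  ]
}}

```text
time: 4.75
tool_pos: [0.6113, 0.0027, 0.0761]
tool_rot: [-3.141, -0.0, 1.882]
contact_force: [0.3, -0.2, 0.9]
opening: 0.0358
grip_force: 0.0
```

```bash
python3 - <<'E'
from h import *
o,w,d=shot('wrist');print(o)
cv2.imwrite('pics/b4.png',cv2.resize(w[100:384],(768,426),interpolation=cv2.INTER_CUBIC)[:,:,::-1])
E
```

```text
{'time': 4.75, 'qpos': array([-1.20855374e-01,  6.16977337e-01,  1.44066492e+00,  1.89597002e-06,
        1.08421178e+00, -4.31910986e-01]), 'qvel': array([-0.00125347,  0.0007295 ,  0.00125858, -0.00117918, -0.00082198,
       -0.00153045]), 'joint_efforts': array([ 9.61291007e-04, -5.41486609e+01, -2.19347048e+01,  5.40723419e-02,
        6.63429941e-02,  1.33220223e-01]), 'tool_pos': array([0.6113119 , 0.0027198 , 0.07610183]), 'tool_rot': array([-3.14135598e+00, -1.10936569e-04,  1.88185104e+00]), 'contact_force': array([ 0.30377498, -0.17670149,  0.89623556]), 'torque': array([-0.02686675, -0.1057508 , -0.05412421]), 'grip_force': 0.0, 'opening': 0.03581460540716386}
```

View pics/b4.png

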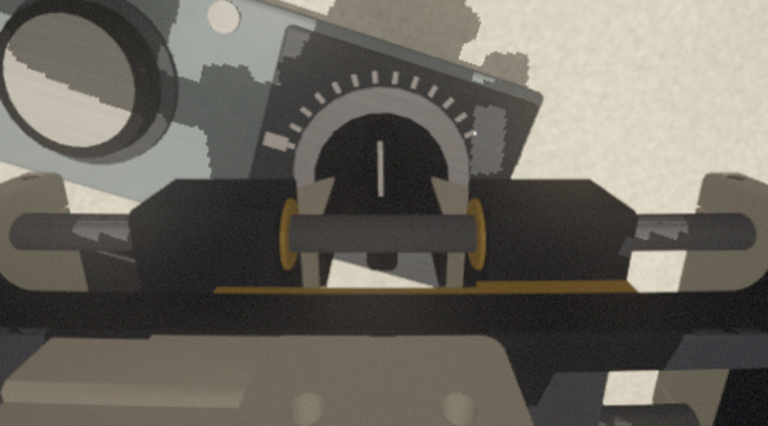

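```bash
python3 - <<'E'
from h import *
o,w,d=shot('wrist')
c=calibration('wrist');v,u=np.mgrid[:384,:512];K=c['intrinsics']
_,r=rays('wrist',np.c_[u.ravel(),v.ravel()],o);H=c['hand_eye'];T=(H[:3,3]+(r*d.reshape(-1,1))@H[:3,:3].T).reshape(384,512,3)*1000
for vv in (205,212,216,220,224,230,240,250,260,270,280): print(vv,[(uu,*T[vv,uu].round().astype(int).tolist(),) for uu in (200,208,214,220,226,254,286,292,298)])
E
```

```text
205 [(200, 7, -42, 14), (208, 6, -36, 15), (214, 10, -30, 5), (220, 9, -25, 6), (226, 9, -21, 6), (254, 18, 0, -24), (286, 9, 23, 7), (292, 9, 28, 6), (298, 7, 33, 14)]
212 [(200, 1, -42, 14), (208, 1, -36, 14), (214, 3, -30, 8), (220, 4, -26, 6), (226, 4, -21, 6), (254, 14, 0, -24), (286, 4, 23, 6), (292, 4, 28, 7), (298, 1, 33, 14)]
216 [(200, -2, -42, 14), (208, -2, -36, 14), (214, 1, -30, 6), (220, 1, -26, 6), (226, 1, -21, 6), (254, 11, 0, -24), (286, 1, 23, 6), (292, 1, 28, 6), (298, 0, 32, 7)]
220 [(200, -5, -42, 14), (208, -5, -36, 14), (214, 10, -25, -27), (220, 9, -22, -24), (226, -2, -21, 6), (254, 8, 0, -23), (286, -3, 24, 7), (292, 10, 23, -28), (298, 11, 26, -29)]
224 [(200, 10, -32, -34), (208, 10, -27, -35), (214, 10, -24, -34), (220, 9, -21, -31), (226, -6, -21, 6), (254, 6, 0, -24), (286, -6, 24, 6), (292, 10, 22, -33), (298, 10, 26, -34)]
230 [(200, 10, -30, -43), (208, 10, -26, -43), (214, 10, -22, -43), (220, 8, -20, -38), (226, -10, -21, 6), (254, 2, 0, -25), (286, 2, 20, -24), (292, 8, 21, -39), (298, 10, 24, -43)]
240 [(200, 10, -28, -57), (208, 10, -24, -56),
[... 207 characters left out ...]
, (220, 30, -10, -107), (226, 29, -9, -106), (254, 29, 0, -105), (286, 29, 10, -105), (292, 30, 12, -107), (298, 29, 14, -106)]
260 [(200, 26, -17, -107), (208, 27, -14, -108), (214, 27, -12, -107), (220, 27, -11, -107), (226, 27, -9, -107), (254, 27, 0, -107), (286, 26, 10, -107), (292, 26, 12, -107), (298, 27, 14, -107)]
270 [(200, 9, -22, -84), (208, 1, -22, -70), (214, -3, -20, -63), (220, -53, -29, 22), (226, -52, -24, 19), (254, -26, 0, -25), (286, -53, 27, 21), (292, -8, 20, -55), (298, 1, 20, -70)]
280 [(200, 5, -22, -85), (208, -4, -22, -70), (214, -7, -20, -65), (220, -98, -38, 76), (226, -98, -31, 76), (254, -34, 0, -23), (286, -62, 27, 20), (292, -61, 32, 19), (298, -5, 21, -69)]
```

Wrist depth puts the real fingertips about 24 mm behind the nominal TCP, level with the bar's top. That explains the miss, so I'll go lower in small steps and watch the force.

{"name": "send_rows", "arguments": {
  "targets": [
    [0.4,0,0,-0.01,0],
    [0.4,0,0,0,0],
    [0.4,0,0,-0.005,0],
    [0.4,0,0,0,0]
  ]
}}

```text
time: 5.25
tool_pos: [0.6109, 0.0028, 0.0604]
tool_rot: [-3.14, -0.001, 1.88]
contact_force: [0.0, 0.4, -0.1]
opening: 0.0372
grip_force: 0.0
```

```bash
cat > tip.py <<'E'
from h import *
def tool_cloud():
    o,w,d=shot('wrist');c=calibration('wrist');v,u=np.mgrid[:384,:512]
    _,r=rays('wrist',np.c_[u.ravel(),v.ravel()],o);H=c['hand_eye']
    return o,w,(H[:3,3]+(r*d.reshape(-1,1))@H[:3,:3].T).reshape(384,512,3)*1000
E
python3 - <<'E'
from tip import *
o,w,T=tool_cloud();print(o['tool_pos'],o['opening'],o['contact_force'])
for vv in range(200,236,4): print(vv,[(uu,*T[vv,uu].round().astype(int).tolist(),) for uu in (214,220,226,232,254,278,286,292)])
E
```

```text
[0.61089817 0.00277308 0.06035506] 0.03715232249841122 [ 0.00768942  0.43109949 -0.08863491]
200 [(214, 15, -28, -1), (220, 18, -23, -10), (226, 18, -19, -10), (232, 17, -15, -8), (254, 26, 0, -39), (278, 18, 16, -10), (286, 18, 21, -10), (292, 18, 25, -9)]
204 [(214, 15, -27, -9), (220, 15, -23, -9), (226, 15, -19, -10), (232, 15, -15, -10), (254, 24, 0, -40), (278, 15, 16, -10), (286, 15, 21, -9), (292, 15, 25, -9)]
208 [(214, 12, -27, -9), (220, 12, -23, -9), (226, 12, -19, -9), (232, 12, -15, -9), (254, 22, 0, -40), (278, 12, 16, -9), (286, 12, 21, -10), (292, 12, 25, -11)]
212 [(214, 9, -27, -10), (220, 9, -23, -9), (226, 9, -19, -9), (232, 9, -15, -10), (254, 19, 0, -40), (278, 9, 16, -10), (286, 9, 21, -9), (292, 9, 26, -9)]
216 [(214, 6, -28, -9), (220, 7, -23, -10), (226, 6, -19, -9), (232, 6, -15, -8), (254, 17, 0, -40), (278, 6, 16, -10), (286, 6, 21, -9), (292, 7, 25, -10)]
220 [(214, 10, -25, -28), (220, 10, -21, -26), (226, 4, -19, -10), (232, 3, -15, -9), (254, 14, 0, -39), (278, 3, 16, -9), (286, 9, 20, -24), (292, 10, 23, -27)]
224 [(214, 10, -24, -34), (220, 9, -21, -31), (226, 0, -20, -8), (232, 1, -15, -11), (254, 13, 0, -41), (278, 0, 16, -9), (286, 9, 19, -30), (292, 10, 22, -34)]
228 [(214, 10, -23, -40), (220, 9, -20, -37), (226, -2, -20, -10), (232, -2, -15, -9), (254, 10, 0, -40), (278, -3, 16, -9), (286, 8, 19, -35), (292, 10, 21, -40)]
232 [(214, 10, -22, -46), (220, 9, -19, -43), (226, -6, -20, -8), (232, -6, -16, -9), (254, 7, 0, -40), (278, -6, 16, -9), (286, 5, 19, -35), (292, 10, 21, -45)]
```

{"name": "send_rows", "arguments": {
  "targets": [
    [0.4,0,0,-0.008,0],
    [0,0,0,0,0],
    [0,0,0,0,0],
    [0,0,0,0,0],
    [0,0,0,0,0]
  ],
  "grip_force": 25
}}

```text
time: 5.8
tool_pos: [0.6107, 0.0026, 0.0534]
tool_rot: [-3.14, -0.0, 1.88]
contact_force: [-4.6, -1.3, 2.2]
opening: 0.0139
grip_force: 25.0
```

{"name": "send_rows", "arguments": {
  "targets": [
    [0,0,0,0,0],
    [0,0,0,0,0],
    [0,0,0,0,0]
  ]
}}

```text
time: 6.1
tool_pos: [0.6108, 0.0026, 0.0534]
tool_rot: [-3.14, -0.0, 1.88]
contact_force: [-4.8, -1.2, 3.7]
opening: 0.0142
grip_force: 25.0
```

The bar is gripped at 14 mm. Turning anticlockwise.

{"name": "send_rows", "arguments": {
  "targets": [
    [0,0,0,0,0.12],
    [0,0,0,0,0.12],
    [0,0,0,0,0.12],
    [0,0,0,0,0.12],
    [0,0,0,0,0.12]
  ]
}}

```text
time: 6.6
tool_pos: [0.6096, 0.0018, 0.0534]
tool_rot: [-3.138, -0.002, 2.485]
contact_force: [-9.6, -5.2, 7.1]
opening: 0.0136
grip_force: 25.0
```

{"name": "send_rows", "arguments": {
  "targets": [
    [0,0,0,0,0.12],
    [0,0,0,0,0.12],
    [0,0,0,0,0.12],
    [0,0,0,0,0.12],
    [0,0,0,0,0.08]
  ]
}}

```text
time: 7.1
tool_pos: [0.609, 0.0006, 0.0533]
tool_rot: [-3.138, -0.005, 3.044]
contact_force: [-12.4, -9.7, 7.3]
opening: 0.0138
grip_force: 25.0
```

```bash
python3 - <<'E'
from h import *
o=observe();print(o['tool_pos'],o['tool_rot'],o['torque'],o['contact_force'],o['opening'],o['qpos'])
E
```

```text
[6.09046705e-01 5.89898437e-04 5.33451943e-02] [-3.1383042  -0.0048023   3.04422641] [-1.50869015  1.74652767 -0.09042124] [-12.36075809  -9.72326621   7.34972497] 0.013827429547562367 [-0.12288063  0.64259566  1.46411322 -0.00395487  1.03960404 -1.59430717]
```

{"name": "send_rows", "arguments": {
  "targets": [
    [0,0,0,0,0.06],
    [0,0,0,0,0.06],
    [0,0,0,0,0]
  ]
}}

```text
time: 7.4
tool_pos: [0.609, 0.0004, 0.0533]
tool_rot: [-3.139, -0.005, -3.123]
contact_force: [-10.8, -9.5, 6.7]
opening: 0.014
grip_force: 25.1
```

```bash
python3 - <<'E'
from h import *
o=observe();print(o['tool_rot'],o['torque'],o['contact_force'])
E
```

```text
[-3.13884941 -0.0051956  -3.12259891] [-1.65398655  1.81261699 -0.42320887] [-10.77414238  -9.4977134    6.72161989]
```

{"name": "send_rows", "arguments": {
  "targets": [
    [0,0,0,0,0.05],
    [0,0,0,0,0],
    [0,0,0,0,0]
  ]
}}

```text
time: 7.7
tool_pos: [0.6093, 0.0004, 0.0533]
tool_rot: [-3.139, -0.005, -3.075]
contact_force: [-10.9, -9.2, 7.5]
opening: 0.0146
grip_force: 26.0
```

```bash
python3 - <<'E'
from h import *
o=observe();print(o['tool_rot'],o['torque'],o['contact_force'])
E
```

```text
[-3.13932228 -0.00475995 -3.07484332] [-1.49812622  1.68857987 -0.62231782] [-10.85552696  -9.21659518   7.51205155]
```

{"name": "send_rows", "arguments": {
  "targets": [
    [0.4,0,0,0,0],
    [0.4,0,0,0,0],
    [0.4,0,0,0,0],
    [0.6,0,0,0,0],
    [0.6,0,0,0.02,0]
  ]
}}

```text
time: 8.2
tool_pos: [0.6098, 0.0033, 0.0709]
tool_rot: [3.14, -0.005, -3.073]
contact_force: [-0.7, -0.2, 0.7]
opening: 0.0483
grip_force: 0.0
```

{"name": "send_rows", "arguments": {
  "targets": [
    [1,0,0,0.05,0],
    [1,0,0,0.05,0],
    [1,0,0,0.04,0],
    [1,0,0,0,0]
  ]
}}

```text
time: 8.6
tool_pos: [0.6147, 0.0027, 0.2204]
tool_rot: [-3.139, 0.013, -3.073]
contact_force: [0.4, 0.8, 0.7]
opening: 0.08
grip_force: 0.0
```

```bash
python3 - <<'E'
from meas import *
o,w,d=shot('wrist');print(o['tool_pos'],o['tool_rot'])
cv2.imwrite('pics/w2.png',w[:,:,::-1])
o,im,d=shot('top')
for k,v in tops(o,im,d).items(): print(k,v)
E
```

```text
[0.6147103  0.00273133 0.2203601 ] [-3.13938067  0.01291367 -3.07278366]
round (184, array([ 0.4571, -0.2125]), array([ 457.7, -212.7]), array([52.7, 49.3]), 0.4, np.float64(0.1161))
oblong (266, array([ 0.5861, -0.2137]), array([ 585.9, -213.2]), array([45.8, 79.8]), 9.2, np.float64(0.0977))
square (190, array([ 0.5844, -0.3395]), array([ 584.7, -340.1]), array([51.1, 49.5]), 45.5, np.float64(0.0807))
hex (223, array([ 0.4567, -0.3454]), array([ 455.7, -344.9]), array([65.6, 58.7]), 0.1, np.float64(0.0638))
```

View pics/w2.png

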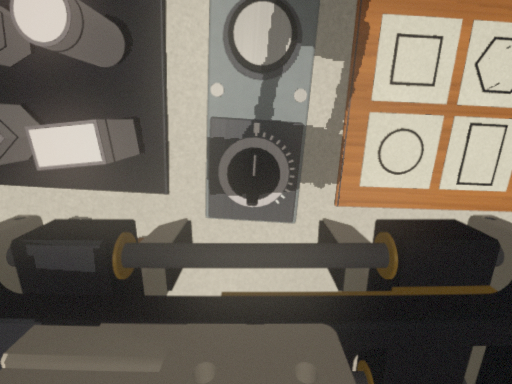

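The wrist view shows the pointer (254,155–175) aligned with the zero mark (257,128). A numeric check follows.

```bash
python3 - <<'E'
from h import *
im=cv2.imread('pics/w2.png')[:,:,::-1];o=observe();g=im.min(2)
def P(m,z):
    ys,xs=np.nonzero(m);return on_z('wrist',np.c_[xs,ys],z,o)[:,:2]*1000
def win(m,u0,u1,v0,v1):
    q=np.zeros_like(m);q[v0:v1,u0:u1]=m[v0:v1,u0:u1];return q
p=P(win(g>85,247,262,150,182),.099);print('pointer',len(p),p.mean(0),cv2.fitLine(p.astype(np.float32),cv2.DIST_L2,0,.01,.01).ravel())
q=P(win(g>120,250,263,118,136),.056);print('mark',len(q),q.mean(0))
r=P(win(g>110,234,292,5,68),.061);print('pad',len(r),(r.max(0)+r.min(0))/2,np.ptp(r,axis=0))
m=win(im.max(2)<60,220,290,140,206);k=P(m,.072);print('disc',(k.max(0)+k.min(0))/2,np.ptp(k,axis=0))
E
```

```text
pointer 37 [ 5.90091090e+02 -1.98704979e-01] [ 9.9999857e-01  1.6794393e-03  5.9009106e+02 -1.9870497e-01]
mark 28 [547.59407378  -1.14244164]
pad 1918 [449.99146665   0.65674745] [66.70592674 69.03535822]
disc [601.35334887   5.75448246] [80.00548331 73.6878313 ]
```

The counter is at zero. Next, the round tub.

{"name": "send_rows", "arguments": {
  "targets": [
    [1,-0.026,-0.036,0,-0.04],
    [1,-0.026,-0.036,0,0],
    [1,-0.026,-0.036,0,0],
    [1,-0.026,-0.036,0,0],
    [1,-0.026,-0.036,0,0]
  ]
}}

```text
time: 9.2
tool_pos: [0.4795, -0.1778, 0.2113]
tool_rot: [3.14, -0.003, -3.113]
contact_force: [0.7, -0.7, 0.2]
opening: 0.0919
grip_force: 0.0
```

{"name": "send_rows", "arguments": {
  "targets": [
    [1,-0.026,-0.036,0,0],
    [1,0,0,0,0],
    [1,0,0,0,0]
  ]
}}

```text
time: 9.5
tool_pos: [0.4546, -0.2135, 0.2119]
tool_rot: [3.14, -0.002, -3.116]
contact_force: [0.0, -0.1, 0.3]
opening: 0.092
grip_force: 0.0
```

```bash
python3 - <<'E'
from tip import *
o,w,d=shot('wrist');P=cloud('wrist',d,o);print(o['tool_pos'],o['tool_rot'],o['opening'])
m=(abs(P[...,2]-.116)<.006)&(w.min(2)>90)&(np.hypot(P[...,0]-.458,P[...,1]+.213)<.05);q=P[m]*1000
print(m.sum(),q.mean(0),q.min(0),q.max(0))
E
```

```text
[ 0.45457811 -0.21345359  0.21187424] [ 3.13958896e+00 -1.92607825e-03 -3.11579891e+00] 0.09202524510683392
2004 [ 458.91737728 -214.75875317  117.15715652] [ 428.37648796 -241.19955011  110.00661584] [ 488.30382401 -188.70832642  119.53326473]
```

{"name": "send_rows", "arguments": {
  "targets": [
    [1,0.004,-0.001,-0.04,0],
    [1,0,0,-0.05,0],
    [1,0,0,-0.04,0],
    [1,0,0,-0.025,0],
    [1,0,0,0,0]
  ]
}}

```text
time: 10.05
tool_pos: [0.4577, -0.2112, 0.0545]
tool_rot: [3.136, -0.007, -3.111]
contact_force: [0.4, 0.9, 0.5]
opening: 0.092
grip_force: 0.0
```

{"name": "send_rows", "arguments": {
  "targets": [
    [0,0,0,0,0],
    [0,0,0,0,0],
    [0,0,0,0,0],
    [0,0,0,0,0],
    [0,0,0,0,0]
  ],
  "grip_force": 45
}}

```text
time: 10.55
tool_pos: [0.4599, -0.2145, 0.0592]
tool_rot: [-3.141, 0.001, -3.114]
contact_force: [-0.0, 0.6, 4.1]
opening: 0.0594
grip_force: 45.0
```

{"name": "send_rows", "arguments": {
  "targets": [
    [0,0,0,0,0],
    [0,0,0,0,0]
  ]
}}

```text
time: 10.75
tool_pos: [0.4599, -0.2145, 0.0592]
tool_rot: [-3.141, 0.001, -3.114]
contact_force: [-0.0, 1.9, 6.0]
opening: 0.0593
grip_force: 45.0
```

{"name": "send_rows", "arguments": {
  "targets": [
    [0,0,0,0.03,0],
    [0,0,0,0.03,0],
    [0,0,0,0.03,0],
    [0,-0.002,0.04,0,0],
    [0,-0.002,0.04,0,0]
  ]
}}

```text
time: 11.25
tool_pos: [0.4555, -0.1343, 0.1489]
tool_rot: [-3.141, 0.002, -3.116]
contact_force: [0.3, 0.8, -2.2]
opening: 0.0597
grip_force: 45.0
```

{"name": "send_rows", "arguments": {
  "targets": [
    [0,-0.002,0.04,0,0],
    [0,-0.002,0.04,0,0],
    [0,-0.001,0.036,0,0],
    [0,0,0.02,0,0],
    [0,0,0,0,0]
  ]
}}

```text
time: 11.75
tool_pos: [0.4498, 0.0039, 0.1481]
tool_rot: [3.141, -0.001, -3.11]
contact_force: [0.6, -0.6, -1.4]
opening: 0.0593
grip_force: 45.0
```

{"name": "send_rows", "arguments": {
  "targets": [
    [0,0,0,-0.02,0],
    [0,0,0,-0.01,0],
    [0,0,0,0,0]
  ]
}}

```text
time: 12.05
tool_pos: [0.4492, 0.0012, 0.1169]
tool_rot: [3.141, -0.004, -3.114]
contact_force: [-0.4, 0.3, -2.8]
opening: 0.0594
grip_force: 45.0
```

{"name": "send_rows", "arguments": {
  "targets": [
    [0,0,0,-0.006,0],
    [0,0,0,-0.006,0],
    [0,0,0,-0.003,0],
    [0,0,0,0,0]
  ],
  "grip_force": 60
}}

```text
time: 12.45
tool_pos: [0.4511, 0.0011, 0.1042]
tool_rot: [-3.141, 0.002, -3.114]
contact_force: [-3.5, -0.3, 9.6]
opening: 0.0594
grip_force: 60.0
```

{"name": "send_rows", "arguments": {
  "targets": [
    [0,0,0,-0.002,0],
    [0,0,0,-0.001,0],
    [0,0,0,0,0]
  ]
}}

```text
time: 12.75
tool_pos: [0.4512, 0.0011, 0.102]
tool_rot: [-3.141, 0.002, -3.114]
contact_force: [-3.7, -0.4, 14.9]
opening: 0.0589
grip_force: 60.0
```

{"name": "send_rows", "arguments": {
  "targets": [
    [0,0,0,-0.002,0],
    [0,0,0,0,0],
    [0,0,0,0,0]
  ]
}}

```text
time: 13.05
tool_pos: [0.4517, 0.0011, 0.102]
tool_rot: [-3.14, 0.005, -3.113]
contact_force: [-9.3, 0.3, 34.0]
opening: 0.0591
grip_force: 60.0
```

{"name": "send_rows", "arguments": {
  "targets": [
    [0,0,0,0,0],
    [0,0,0,0,0],
    [0,0,0,0,0],
    [0,0,0,0,0],
    [0,0,0,0,0]
  ]
}}

```text
time: 13.55
tool_pos: [0.4517, 0.0011, 0.102]
tool_rot: [-3.14, 0.005, -3.113]
contact_force: [-10.1, 1.0, 33.3]
opening: 0.0595
grip_force: 60.0
```

{"name": "send_rows", "arguments": {
  "targets": [
    [0,0,0,0,0],
    [0,0,0,0,0],
    [0,0,0,0,0],
    [0,0,0,0.005,0],
    [0,0,0,0.025,0]
  ]
}}

```text
time: 14.05
tool_pos: [0.45, 0.0014, 0.128]
tool_rot: [3.142, -0.001, -3.114]
contact_force: [0.8, -0.0, -3.1]
opening: 0.0593
grip_force: 60.0
```

{"name": "send_rows", "arguments": {
  "targets": [
    [0,0,0,0.03,0],
    [0,0,0.04,0,0],
    [0,0,0.04,0,0],
    [0,0,0.04,0,0],
    [0,0.03,0.025,0,0]
  ]
}}

```text
time: 14.55
tool_pos: [0.478, 0.1489, 0.1585]
tool_rot: [3.141, -0.002, -3.112]
contact_force: [1.1, -1.7, -1.3]
opening: 0.0591
grip_force: 60.0
```

{"name": "send_rows", "arguments": {
  "targets": [
    [0,0.03,0.025,0,0],
    [0,0.03,0.025,0,0],
    [0,0.024,0.015,0,0],
    [0,0.01,0.006,0,0],
    [0,0,0,0,0]
  ]
}}

```text
time: 15.05
tool_pos: [0.5755, 0.2182, 0.1574]
tool_rot: [3.141, 0.0, -3.113]
contact_force: [0.2, -0.0, -1.6]
opening: 0.0592
grip_force: 60.0
```

{"name": "send_rows", "arguments": {
  "targets": [
    [0,0,-0.001,-0.04,0],
    [0,0,0,-0.03,0],
    [0,0,0,-0.02,0],
    [0,0,0,0,0],
    [0,0,0,-0.008,0]
  ]
}}

```text
time: 15.55
tool_pos: [0.5752, 0.2165, 0.0617]
tool_rot: [3.141, 0.002, -3.114]
contact_force: [-0.1, 0.5, -0.8]
opening: 0.059
grip_force: 60.0
```

{"name": "send_rows", "arguments": {
  "targets": [
    [0,0,0,0,0],
    [1,0,0,0,0],
    [1,0,0,0,0],
    [1,0,0,0,0],
    [1,0,0,0,0]
  ]
}}

```text
time: 16.05
tool_pos: [0.5748, 0.2168, 0.0609]
tool_rot: [3.141, 0.001, -3.113]
contact_force: [-0.2, 0.7, 0.2]
opening: 0.0865
grip_force: 0.0
```

{"name": "send_rows", "arguments": {
  "targets": [
    [1,0,0,0,0],
    [1,0,0,0.04,0],
    [1,0,0,0.05,0],
    [1,0,0,0.05,0],
    [1,0,-0.04,0,0]
  ]
}}

```text
time: 16.55
tool_pos: [0.5779, 0.1806, 0.2084]
tool_rot: [3.138, 0.015, -3.109]
contact_force: [0.8, 0.0, -0.1]
opening: 0.0917
grip_force: 0.0
```

```bash
python3 - <<'E'
from meas import *
o,im,d=shot('top');print(o['tool_pos'],o['contact_force'])
for k,v in tops(o,im,d).items(): print(k,v)
P=cloud('top',d,o);m=(abs(P[...,2]-.116)<.008)&(im.min(2)>100)&(np.hypot(P[...,0]-.5735,P[...,1]-.2165)<.06);print(m.sum(),P[m].mean(0))
E
```

```text
[0.57790854 0.18058065 0.20835691] [ 8.40110903e-01  8.29551544e-04 -7.57419341e-02]
round None
oblong (267, array([ 0.5858, -0.2133]), array([ 585.9, -213.4]), array([45.8, 79.5]), 9.2, np.float64(0.0982))
square (187, array([ 0.5842, -0.3399]), array([ 584.7, -340.1]), array([51.1, 49.5]), 45.5, np.float64(0.0807))
hex (221, array([ 0.4571, -0.3453]), array([ 457.5, -344.9]), array([62. , 58.7]), 0.1, np.float64(0.064))
0 [nan nan nan]<stdin>:4: RuntimeWarning: Mean of empty slice.
  ret = um.true_divide(
```

{"name": "send_rows", "arguments": {
  "targets": [
    [1,0.001,-0.039,0,-0.144],
    [1,0.001,-0.039,0,-0.144],
    [1,0.001,-0.039,0,-0.144],
    [1,0.001,-0.039,0,-0.144],
    [1,0.001,-0.039,0,-0.144]
  ]
}}

```text
time: 17.1
tool_pos: [0.579, -0.0198, 0.1999]
tool_rot: [-3.141, -0.001, 2.444]
contact_force: [0.1, -0.4, 0.7]
opening: 0.0916
grip_force: 0.0
```

{"name": "send_rows", "arguments": {
  "targets": [
    [1,0.001,-0.039,0,-0.144],
    [1,0.001,-0.039,0,-0.144],
    [1,0.001,-0.039,0,-0.144],
    [1,0.001,-0.039,0,-0.144],
    [1,0.001,-0.039,0,-0.144]
  ]
}}

```text
time: 17.6
tool_pos: [0.584, -0.2148, 0.1999]
tool_rot: [-3.141, -0.0, 1.724]
contact_force: [1.1, -0.6, 1.0]
opening: 0.092
grip_force: 0.0
```

{"name": "send_rows", "arguments": {
  "targets": [
    [1,0,0,0,0],
    [1,0,0,0,0]
  ]
}}

```text
time: 17.8
tool_pos: [0.5839, -0.2139, 0.1995]
tool_rot: [-3.141, -0.001, 1.729]
contact_force: [-0.4, 0.5, 0.1]
opening: 0.0921
grip_force: 0.0
```

```bash
cat > wfit.py <<'E'
from h import *
def wfit(x,y,z,r=.06):
    o,w,d=shot('wrist');P=cloud('wrist',d,o)
    m=((abs(P[...,2]-z)<.008)&(w.min(2)>85)&(np.hypot(P[...,0]-x,P[...,1]-y)<r)).astype(np.uint8)
    k,l,s,c=cv2.connectedComponentsWithStats(m);i=1+np.argmax(s[1:,4]);ys,xs=np.nonzero(l==i)
    q=on_z('wrist',np.c_[xs,ys],z,o)[:,:2]*1000
    print('tool',o['tool_pos'].round(4),o['tool_rot'].round(3),'rect',s[i,4],cv2.minAreaRect(q.astype(np.float32)),'zmed',np.median(P[ys,xs,2]).round(4))
E
python3 - <<'E'
from wfit import *
wfit(.586,-.213,.098)
E
```

```text
tool [ 0.5839 -0.2139  0.1995] [-3.141e+00 -1.000e-03  1.729e+00] rect 3107 ((586.432373046875, -216.92138671875), (50.212398529052734, 80.87918090820312), 9.100480079650879) zmed 0.0992
```

{"name": "send_rows", "arguments": {
  "targets": [
    [1,0.002,-0.002,-0.045,0],
    [1,0,0,-0.05,0],
    [1,0,0,-0.04,0],
    [1,0,0,-0.025,0],
    [1,0,0,0,0]
  ]
}}

```text
time: 18.35
tool_pos: [0.584, -0.2123, 0.0364]
tool_rot: [-3.135, -0.005, 1.733]
contact_force: [0.2, 0.8, 0.1]
opening: 0.0917
grip_force: 0.0
```

{"name": "send_rows", "arguments": {
  "targets": [
    [0,0,0,0,0],
    [0,0,0,0,0],
    [0,0,0,0,0],
    [0,0,0,0,0],
    [0,0,0,0,0]
  ],
  "grip_force": 60
}}

```text
time: 18.85
tool_pos: [0.5868, -0.2155, 0.0411]
tool_rot: [3.14, 0.001, 1.73]
contact_force: [-1.0, -0.6, 0.3]
opening: 0.0565
grip_force: 0.0
```

{"name": "send_rows", "arguments": {
  "targets": [
    [0,0,0,0,0],
    [0,0,0,0,0],
    [0,0,0,0,0]
  ]
}}

```text
time: 19.15
tool_pos: [0.5866, -0.2154, 0.0407]
tool_rot: [3.141, 0.0, 1.73]
contact_force: [-1.3, -0.5, 4.2]
opening: 0.0494
grip_force: 60.0
```

{"name": "send_rows", "arguments": {
  "targets": [
    [0,0,0,0.033,0],
    [0,0,0,0.034,0],
    [0,0,0,0.033,0],
    [0,-0.022,0.01,0,0.144],
    [0,-0.022,0.01,0,0.144]
  ]
}}

```text
time: 19.65
tool_pos: [0.5422, -0.1953, 0.1406]
tool_rot: [3.141, 0.001, 2.023]
contact_force: [-0.3, -0.1, -3.0]
opening: 0.0497
grip_force: 60.0
```

{"name": "send_rows", "arguments": {
  "targets": [
    [0,-0.022,0.01,0,0.144],
    [0,-0.022,0.01,0,0.144],
    [0,-0.022,0.01,0,0.144],
    [0,-0.006,0.033,0,0.144],
    [0,-0.006,0.033,0,0.144]
  ]
}}

```text
time: 20.15
tool_pos: [0.4634, -0.0987, 0.1398]
tool_rot: [3.141, -0.001, 2.742]
contact_force: [0.6, 0.4, -1.3]
opening: 0.0494
grip_force: 60.0
```

{"name": "send_rows", "arguments": {
  "targets": [
    [0,-0.006,0.033,0,0.144],
    [0,-0.006,0.033,0,0.144],
    [0,-0.003,0.033,0,0.144],
    [0,0,0,0,0],
    [0,0,0,0,0]
  ]
}}

```text
time: 20.65
tool_pos: [0.4492, 0.0001, 0.1401]
tool_rot: [-3.141, -0.0, -3.113]
contact_force: [-0.2, -0.6, -1.7]
opening: 0.0493
grip_force: 60.0
```

{"name": "send_rows", "arguments": {
  "targets": [
    [0,0,0.001,-0.025,0],
    [0,0,0,-0.015,0],
    [0,0,0,-0.006,0],
    [0,0,0,-0.006,0],
    [0,0,0,-0.004,0]
  ]
}}

```text
time: 21.15
tool_pos: [0.449, -0.0002, 0.0847]
tool_rot: [-3.141, -0.001, -3.115]
contact_force: [-6.7, -1.3, 11.8]
opening: 0.0496
grip_force: 60.0
```

{"name": "send_rows", "arguments": {
  "targets": [
    [0,0,0,-0.001,0],
    [0,0,0,0,0],
    [0,0,0,0,0]
  ]
}}

```text
time: 21.45
tool_pos: [0.449, -0.0002, 0.0844]
tool_rot: [-3.141, -0.001, -3.115]
contact_force: [-6.6, -0.5, 10.9]
opening: 0.0496
grip_force: 60.0
```

{"name": "send_rows", "arguments": {
  "targets": [
    [0,0,0,-0.002,0],
    [0,0,0,0,0],
    [0,0,0,0,0]
  ]
}}

```text
time: 21.75
tool_pos: [0.4492, -0.0002, 0.0836]
tool_rot: [-3.141, 0.0, -3.115]
contact_force: [-10.6, -1.4, 23.4]
opening: 0.0494
grip_force: 60.0
```

{"name": "send_rows", "arguments": {
  "targets": [
    [0,0,0,-0.001,0],
    [0,0,0,0,0],
    [0,0,0,0,0],
    [0,0,0,0,0],
    [0,0,0,0,0]
  ]
}}

```text
time: 22.25
tool_pos: [0.4493, -0.0002, 0.0835]
tool_rot: [-3.141, 0.001, -3.115]
contact_force: [-12.3, -0.4, 33.6]
opening: 0.0499
grip_force: 60.0
```

{"name": "send_rows", "arguments": {
  "targets": [
    [0,0,0,0,0],
    [0,0,0,0,0],
    [0,0,0,0,0],
    [0,0,0,0,0],
    [0,0,0,0,0]
  ]
}}

```text
time: 22.75
tool_pos: [0.4493, -0.0002, 0.0835]
tool_rot: [-3.141, 0.001, -3.115]
contact_force: [-13.0, -1.0, 33.6]
opening: 0.0499
grip_force: 60.0
```

{"name": "send_rows", "arguments": {
  "targets": [
    [0,0,0,0.005,0],
    [0,0,0,0.03,0],
    [0,0,0,0.035,0],
    [0,0,0.045,0,0],
    [0,0,0.045,0,0]
  ]
}}

```text
time: 23.25
tool_pos: [0.4511, 0.0903, 0.152]
tool_rot: [3.142, 0.004, -3.119]
contact_force: [0.1, 0.6, -3.5]
opening: 0.0493
grip_force: 60.0
```

{"name": "send_rows", "arguments": {
  "targets": [
    [0,0,0.045,0,0],
    [0,0,0.045,0,0],
    [0,0,0.045,0,0],
    [0,0.02,0.04,0,0],
    [0,0.03,0.035,0,0]
  ]
}}

```text
time: 23.75
tool_pos: [0.4994, 0.3027, 0.1509]
tool_rot: [3.141, 0.001, -3.113]
contact_force: [1.4, -0.3, -1.2]
opening: 0.0496
grip_force: 60.0
```

{"name": "send_rows", "arguments": {
  "targets": [
    [0,0.03,0.03,0,0],
    [0,0.03,0.01,0,0],
    [0,0.01,0,0,0],
    [0,0,0,0,0],
    [0,0,0,0,0]
  ]
}}

```text
time: 24.25
tool_pos: [0.5693, 0.34, 0.1499]
tool_rot: [-3.141, -0.001, -3.115]
contact_force: [-0.4, -0.2, -2.3]
opening: 0.0498
grip_force: 60.0
```

{"name": "send_rows", "arguments": {
  "targets": [
    [0,0,0,-0.04,0],
    [0,0,0,-0.035,0],
    [0,0,0,-0.02,0],
    [0,0,0,-0.005,0],
    [0,0,0,-0.008,0]
  ]
}}

```text
time: 24.75
tool_pos: [0.5698, 0.3408, 0.0433]
tool_rot: [3.141, 0.002, -3.114]
contact_force: [-0.6, -0.5, -1.3]
opening: 0.0499
grip_force: 60.0
```

{"name": "send_rows", "arguments": {
  "targets": [
    [0,0,0,0,0],
    [1,0,0,0,0],
    [1,0,0,0,0],
    [1,0,0,0,0],
    [1,0,0,0,0]
  ]
}}

```text
time: 25.25
tool_pos: [0.5698, 0.3409, 0.043]
tool_rot: [3.141, 0.001, -3.113]
contact_force: [-0.1, 0.1, 0.5]
opening: 0.077
grip_force: 0.0
```

{"name": "send_rows", "arguments": {
  "targets": [
    [1,0,0,0,0],
    [1,0,0,0.04,0],
    [1,0,0,0.05,0],
    [1,0,0,0.05,0],
    [1,0,-0.045,0.02,0]
  ]
}}

```text
time: 25.75
tool_pos: [0.5708, 0.3001, 0.208]
tool_rot: [3.136, 0.009, -3.108]
contact_force: [1.1, -1.0, 0.2]
opening: 0.0918
grip_force: 0.0
```

{"name": "send_rows", "arguments": {
  "targets": [
    [1,0,-0.048,0,-0.1],
    [1,0,-0.048,0,-0.1],
    [1,0,-0.048,0,-0.1],
    [1,0,-0.048,0,-0.1],
    [1,0,-0.048,0,-0.1]
  ]
}}

```text
time: 26.25
tool_pos: [0.5691, 0.0539, 0.2026]
tool_rot: [3.141, 0.0, 2.666]
contact_force: [1.0, -0.8, 0.4]
opening: 0.0921
grip_force: 0.0
```

```bash
cat > chk.py <<'E'
from meas import *
B=dict(round=(.5735,.2165),oblong=(.5695,.3405),square=(.4495,.2125),hex=(.4455,.3365))
o,im,d=shot('top');print(o['tool_pos'],o['tool_rot'],o['contact_force'])
for k,v in tops(o,im,d).items(): print(k,v)
P=cloud('top',d,o)
for n,b in B.items():
    z=H[n]+.006;m=(abs(P[...,2]-z)<.008)&(im.min(2)>100)&(np.hypot(P[...,0]-b[0],P[...,1]-b[1])<.06)
    if m.sum()>40:
        ys,xs=np.nonzero(m);q=on_z('top',np.c_[xs,ys],z,o)[:,:2]*1000;print('PLACED',n,m.sum(),q.mean(0).round(1),cv2.minAreaRect(q.astype(np.float32)),P[m][:,2].mean())
E
python3 chk.py
```

```text
[0.56912651 0.0539087  0.20256651] [3.14127664e+00 4.93873460e-04 2.66593200e+00] [ 1.00051954 -0.84664837  0.4120341 ]
round None
oblong None
square (184, array([ 0.5839, -0.3401]), array([ 584.7, -340.1]), array([51.1, 49.5]), 45.5, np.float64(0.081))
hex (219, array([ 0.4574, -0.3454]), array([ 457.4, -344.8]), array([58.7, 62. ]), 89.9, np.float64(0.0641))
PLACED round 209 [572.6 220.1] ((573.7071533203125, 220.05535888671875), (53.288944244384766, 52.8646125793457), 1.5740573406219482) 0.1161650297517767
PLACED oblong 316 [568.5 343.9] ((566.99951171875, 343.8373718261719), (82.48135375976562, 46.53596115112305), 2.1078755855560303) 0.0984142263489956
```

{"name": "send_rows", "arguments": {
  "targets": [
    [1,0.002,-0.044,0,-0.1],
    [1,0.002,-0.044,0,-0.1],
    [1,0.002,-0.044,0,-0.1],
    [1,0.002,-0.044,0,0],
    [1,0.002,-0.044,0,0]
  ]
}}

```text
time: 26.8
tool_pos: [0.5794, -0.1658, 0.2025]
tool_rot: [3.141, 0.0, 2.37]
contact_force: [0.2, 0.5, 0.2]
opening: 0.0919
grip_force: 0.0
```

{"name": "send_rows", "arguments": {
  "targets": [
    [1,0.002,-0.044,0,0],
    [1,0.002,-0.044,0,0],
    [1,0.002,-0.044,0,0],
    [1,0,-0.04,0,0],
    [1,0,0,0,0]
  ]
}}

```text
time: 27.3
tool_pos: [0.5843, -0.3414, 0.2012]
tool_rot: [-3.14, 0.0, 2.365]
contact_force: [0.2, 0.2, -0.9]
opening: 0.0917
grip_force: 0.0
```

```bash
python3 - <<'E'
from wfit import *
wfit(.585,-.340,.081)
E
```

```text
tool [ 0.5843 -0.3414  0.2012] [-3.14   0.     2.365] rect 2083 ((585.6266479492188, -343.6331787109375), (55.551597595214844, 52.23393249511719), 45.55237579345703) zmed 0.0821
```

{"name": "send_rows", "arguments": {
  "targets": [
    [1,0.001,-0.001,-0.049,0],
    [1,0,0,-0.05,0],
    [1,0,0,-0.045,0],
    [1,0,0,-0.034,0],
    [1,0,0,0,0]
  ]
}}

```text
time: 27.85
tool_pos: [0.5836, -0.3333, 0.0189]
tool_rot: [-3.14, -0.011, 2.371]
contact_force: [0.2, 0.6, 0.1]
opening: 0.0918
grip_force: 0.0
```

{"name": "send_rows", "arguments": {
  "targets": [
    [0,0,0,0,0],
    [0,0,0,0,0],
    [0,0,0,0,0],
    [0,0,0,0,0],
    [0,0,0,0,0]
  ]
}}

```text
time: 28.35
tool_pos: [0.5867, -0.3383, 0.0258]
tool_rot: [-3.141, 0.003, 2.37]
contact_force: [-1.4, -2.4, 2.5]
opening: 0.0563
grip_force: 1.5
```

{"name": "send_rows", "arguments": {
  "targets": [
    [0,0,0,0,0],
    [0,0,0,0,0],
    [0,0,0,0,0]
  ]
}}

```text
time: 28.65
tool_pos: [0.5867, -0.3383, 0.0257]
tool_rot: [-3.141, 0.002, 2.37]
contact_force: [-2.0, -1.7, 5.8]
opening: 0.0555
grip_force: 60.0
```

{"name": "send_rows", "arguments": {
  "targets": [
    [0,0,0,0.033,0],
    [0,0,0,0.034,0],
    [0,0,0,0.033,0],
    [0,-0.025,0.033,0,0.133],
    [0,-0.025,0.033,0,0.133]
  ]
}}

```text
time: 29.15
tool_pos: [0.5363, -0.271, 0.1248]
tool_rot: [3.141, 0.002, 2.64]
contact_force: [0.7, 1.1, -3.0]
opening: 0.0559
grip_force: 60.0
```

{"name": "send_rows", "arguments": {
  "targets": [
    [0,-0.025,0.033,0,0.133],
    [0,-0.025,0.033,0,0.133],
    [0,-0.025,0.033,0,0.133],
    [0,-0.003,0.044,0,0.133],
    [0,-0.003,0.044,0,0]
  ]
}}

```text
time: 29.65
tool_pos: [0.4544, -0.0829, 0.1243]
tool_rot: [3.141, -0.0, -3.113]
contact_force: [1.1, 1.1, -2.2]
opening: 0.056
grip_force: 60.0
```

{"name": "send_rows", "arguments": {
  "targets": [
    [0,-0.003,0.044,0,0],
    [0,-0.003,0.042,0,0],
    [0,0,0,0,0],
    [0,0,0,0,0]
  ]
}}

```text
time: 30.05
tool_pos: [0.4492, 0.0027, 0.1242]
tool_rot: [3.141, -0.0, -3.113]
contact_force: [0.5, -0.3, -2.4]
opening: 0.0556
grip_force: 60.0
```

{"name": "send_rows", "arguments": {
  "targets": [
    [0,0,-0.001,-0.025,0],
    [0,0,0,-0.014,0],
    [0,0,0,-0.006,0],
    [0,0,0,-0.006,0],
    [0,0,0,-0.004,0]
  ]
}}

```text
time: 30.55
tool_pos: [0.4488, -0.0003, 0.0697]
tool_rot: [-3.141, -0.002, -3.116]
contact_force: [-7.3, -1.3, 11.0]
opening: 0.0558
grip_force: 60.0
```

{"name": "send_rows", "arguments": {
  "targets": [
    [0,0,0,-0.002,0],
    [0,0,0,0,0],
    [0,0,0,0,0]
  ]
}}

```text
time: 30.85
tool_pos: [0.4488, -0.0003, 0.0686]
tool_rot: [-3.141, -0.001, -3.116]
contact_force: [-7.7, -0.9, 13.8]
opening: 0.0555
grip_force: 60.0
```

{"name": "send_rows", "arguments": {
  "targets": [
    [0,0,0,-0.002,0],
    [0,0,0,0,0],
    [0,0,0,0,0]
  ]
}}

```text
time: 31.15
tool_pos: [0.449, -0.0003, 0.0685]
tool_rot: [-3.141, 0.0, -3.116]
contact_force: [-13.5, -0.5, 34.9]
opening: 0.0557
grip_force: 60.0
```

{"name": "send_rows", "arguments": {
  "targets": [
    [0,0,0,0,0],
    [0,0,0,0,0],
    [0,0,0,0,0],
    [0,0,0,0,0],
    [0,0,0,0,0]
  ]
}}

```text
time: 31.65
tool_pos: [0.449, -0.0002, 0.0685]
tool_rot: [-3.141, 0.0, -3.116]
contact_force: [-14.1, -0.8, 35.9]
opening: 0.0553
grip_force: 60.0
```

{"name": "send_rows", "arguments": {
  "targets": [
    [0,0,0,0,0],
    [0,0,0,0,0],
    [0,0,0,0,0],
    [0,0,0,0.005,0],
    [0,0,0,0.03,0]
  ]
}}

```text
time: 32.15
tool_pos: [0.4484, -0.0, 0.0997]
tool_rot: [3.141, -0.003, -3.117]
contact_force: [1.2, -0.9, -2.0]
opening: 0.0559
grip_force: 60.0
```

{"name": "send_rows", "arguments": {
  "targets": [
    [0,0,0,0.025,0],
    [0,0,0.042,0,0],
    [0,0,0.042,0,0],
    [0,0,0.042,0,0],
    [0,0,0.042,0,0]
  ]
}}

```text
time: 32.65
tool_pos: [0.4501, 0.1697, 0.1259]
tool_rot: [3.141, 0.002, -3.117]
contact_force: [1.3, -0.3, -2.6]
opening: 0.0557
grip_force: 60.0
```

{"name": "send_rows", "arguments": {
  "targets": [
    [0,0,0.042,0,0],
    [0,0,0,0,0],
    [0,0,0,0,0],
    [0,0,0,-0.04,0],
    [0,0,0,-0.03,0]
  ]
}}

```text
time: 33.15
tool_pos: [0.45, 0.2092, 0.0547]
tool_rot: [3.141, 0.001, -3.117]
contact_force: [-0.6, -0.1, -3.2]
opening: 0.0559
grip_force: 60.0
```

{"name": "send_rows", "arguments": {
  "targets": [
    [0,0,0,-0.015,0],
    [0,0,0,0,0],
    [0,0,0,0,0]
  ]
}}

```text
time: 33.45
tool_pos: [0.4502, 0.2097, 0.0408]
tool_rot: [3.142, 0.0, -3.117]
contact_force: [0.3, -0.0, -1.4]
opening: 0.0558
grip_force: 60.0
```

{"name": "send_rows", "arguments": {
  "targets": [
    [0,0,0.001,-0.012,0],
    [0,0,0,-0.003,0],
    [0,0,0,0,0],
    [1,0,0,0,0],
    [1,0,0,0,0]
  ]
}}

```text
time: 33.95
tool_pos: [0.4498, 0.2118, 0.0256]
tool_rot: [3.141, 0.001, -3.115]
contact_force: [0.0, -0.9, 0.6]
opening: 0.0674
grip_force: 0.0
```

{"name": "send_rows", "arguments": {
  "targets": [
    [1,0,0,0,0],
    [1,0,0,0,0],
    [1,0,0,0.04,0],
    [1,0,0,0.05,0],
    [1,0,0,0.05,0]
  ]
}}

```text
time: 34.45
tool_pos: [0.4488, 0.2116, 0.1666]
tool_rot: [-3.141, -0.001, -3.115]
contact_force: [1.3, -0.2, 0.1]
opening: 0.0917
grip_force: 0.0
```

{"name": "send_rows", "arguments": {
  "targets": [
    [1,0,-0.045,0.01,0],
    [1,0,-0.048,0,0],
    [1,0,-0.048,0,0],
    [1,0,-0.048,0,0],
    [1,0,-0.048,0,0]
  ]
}}

```text
time: 34.95
tool_pos: [0.4491, -0.027, 0.1755]
tool_rot: [-3.142, 0.001, -3.115]
contact_force: [1.2, 0.6, 0.5]
opening: 0.092
grip_force: 0.0
```

```bash
python3 chk.py
```

```text
[ 0.4491274  -0.02701228  0.17552086] [-3.14155438e+00  7.30282050e-04 -3.11501688e+00] [1.1752355  0.62212689 0.45055132]
round None
oblong None
square None
hex (223, array([ 0.4573, -0.345 ]), array([ 457.5, -344.9]), array([62. , 58.7]), 0.1, np.float64(0.0642))
PLACED round 209 [572.4 220. ] ((573.7071533203125, 220.05535888671875), (53.288944244384766, 52.8646125793457), 1.5740573406219482) 0.11642672894865769
PLACED oblong 316 [568.1 343.9] ((566.9993896484375, 343.84112548828125), (82.48135375976562, 46.52853012084961), 2.1078755855560303) 0.09821411966343697
PLACED square 239 [449.8 214.8] ((448.3069763183594, 214.45401000976562), (53.70383071899414, 53.82320022583008), 1.6528452634811401) 0.08118481892672808
```

{"name": "send_rows", "arguments": {
  "targets": [
    [1,0.002,-0.045,0,-0.027],
    [1,0.002,-0.045,0,0],
    [1,0.002,-0.045,0,0],
    [1,0.002,-0.045,0,0],
    [1,0,-0.045,0,0]
  ]
}}

```text
time: 35.5
tool_pos: [0.4574, -0.2519, 0.1753]
tool_rot: [3.142, 0.0, 3.141]
contact_force: [0.4, 0.9, 0.2]
opening: 0.0918
grip_force: 0.0
```

{"name": "send_rows", "arguments": {
  "targets": [
    [1,0,-0.045,0,0],
    [1,0,-0.045,0,0],
    [1,0,0,0,0],
    [1,0,0,0,0]
  ]
}}

```text
time: 35.9
tool_pos: [0.4571, -0.3405, 0.1746]
tool_rot: [3.14, -0.001, 3.139]
contact_force: [-0.8, 0.3, -0.9]
opening: 0.092
grip_force: 0.0
```

```bash
python3 - <<'E'
from wfit import *
wfit(.457,-.345,.064)
E
```

```text
tool [ 0.4571 -0.3405  0.1746] [ 3.140e+00 -1.000e-03  3.139e+00] rect 2419 ((459.00390625, -347.88818359375), (61.5517692565918, 66.39611053466797), 28.760805130004883) zmed 0.0652
```

{"name": "send_rows", "arguments": {
  "targets": [
    [1,0.001,-0.006,-0.045,0],
    [1,0,0,-0.05,0],
    [1,0,0,-0.045,0],
    [1,0,0,-0.025,0],
    [1,0,0,0,0]
  ]
}}

```text
time: 36.45
tool_pos: [0.4568, -0.3425, 0.007]
tool_rot: [3.136, -0.006, -3.141]
contact_force: [-0.4, -0.2, 0.1]
opening: 0.0918
grip_force: 0.0
```

{"name": "send_rows", "arguments": {
  "targets": [
    [0,0,0,0,0],
    [0,0,0,0,0],
    [0,0,0,0,0],
    [0,0,0,0,0],
    [0,0,0,0,0]
  ]
}}

```text
time: 36.95
tool_pos: [0.4591, -0.3469, 0.0117]
tool_rot: [-3.14, 0.002, 3.141]
contact_force: [-0.3, 1.1, 7.1]
opening: 0.0639
grip_force: 60.0
```

{"name": "send_rows", "arguments": {
  "targets": [
    [0,0,0,0,0],
    [0,0,0,0,0]
  ]
}}

```text
time: 37.15
tool_pos: [0.4591, -0.3468, 0.0117]
tool_rot: [-3.14, 0.002, 3.141]
contact_force: [-0.5, 1.0, 6.4]
opening: 0.0634
grip_force: 60.0
```

{"name": "send_rows", "arguments": {
  "targets": [
    [0,0,0,0.03,0],
    [0,0,0,0.03,0],
    [0,0,0,0.03,0],
    [0,-0.002,0.0435,0,0],
    [0,-0.002,0.0435,0,0]
  ]
}}

```text
time: 37.65
tool_pos: [0.4544, -0.2593, 0.1012]
tool_rot: [-3.14, 0.002, 3.138]
contact_force: [0.4, 1.4, -2.6]
opening: 0.0636
grip_force: 60.0
```

{"name": "send_rows", "arguments": {
  "targets": [
    [0,-0.002,0.0435,0,0],
    [0,-0.002,0.0435,0,0],
    [0,0,0.0435,0,0],
    [0,0,0.0435,0,0],
    [0,0,0.0435,0,0]
  ]
}}

```text
time: 38.15
tool_pos: [0.45, -0.0402, 0.1005]
tool_rot: [3.142, 0.0, 3.14]
contact_force: [0.4, -0.7, -1.8]
opening: 0.0638
grip_force: 60.0
```

{"name": "send_rows", "arguments": {
  "targets": [
    [0,0,0.0435,0,0],
    [0,0,0,0,0],
    [0,0,0,-0.02,0],
    [0,0,0,-0.009,0],
    [0,0,0,0,0]
  ]
}}

```text
time: 38.65
tool_pos: [0.4493, 0.0014, 0.0702]
tool_rot: [3.141, -0.003, 3.14]
contact_force: [0.5, 0.6, -2.2]
opening: 0.0633
grip_force: 60.0
```

{"name": "send_rows", "arguments": {
  "targets": [
    [0,0,0,-0.006,0],
    [0,0,0,-0.006,0],
    [0,0,0,-0.005,0],
    [0,0,0,0,0]
  ]
}}

```text
time: 39.05
tool_pos: [0.451, 0.0011, 0.0551]
tool_rot: [-3.141, 0.002, 3.14]
contact_force: [-3.2, -0.1, 10.7]
opening: 0.0636
grip_force: 60.0
```

{"name": "send_rows", "arguments": {
  "targets": [
    [0,0,0,-0.002,0],
    [0,0,0,-0.001,0],
    [0,0,0,0,0]
  ]
}}

```text
time: 39.35
tool_pos: [0.4513, 0.0011, 0.0546]
tool_rot: [-3.141, 0.003, 3.14]
contact_force: [-10.7, -0.2, 35.6]
opening: 0.0637
grip_force: 60.0
```

{"name": "send_rows", "arguments": {
  "targets": [
    [0,0,0,0,0],
    [0,0,0,0,0],
    [0,0,0,0,0],
    [0,0,0,0,0],
    [0,0,0,0,0]
  ]
}}

```text
time: 39.85
tool_pos: [0.4513, 0.0011, 0.0546]
tool_rot: [-3.141, 0.003, 3.14]
contact_force: [-10.2, 0.3, 35.9]
opening: 0.0637
grip_force: 60.0
```

{"name": "send_rows", "arguments": {
  "targets": [
    [0,0,0,0,0],
    [0,0,0,0,0],
    [0,0,0,0,0],
    [0,0,0,0.005,0],
    [0,0,0,0.035,0]
  ]
}}

```text
time: 40.35
tool_pos: [0.449, 0.0014, 0.0901]
tool_rot: [3.141, -0.004, 3.14]
contact_force: [1.0, 0.0, -1.6]
opening: 0.0637
grip_force: 60.0
```

{"name": "send_rows", "arguments": {
  "targets": [
    [0,0,0,0.035,0],
    [0,0,0,0,0],
    [0,0,0.042,0,0.03],
    [0,0,0.042,0,0],
    [0,0,0.042,0,0]
  ]
}}

```text
time: 40.85
tool_pos: [0.4501, 0.1285, 0.1255]
tool_rot: [3.142, -0.001, -3.114]
contact_force: [0.6, -0.1, -2.5]
opening: 0.0636
grip_force: 60.0
```

{"name": "send_rows", "arguments": {
  "targets": [
    [0,-0.001,0.042,0,0],
    [0,-0.001,0.042,0,0],
    [0,-0.001,0.042,0,0],
    [0,-0.001,0.042,0,0],
    [0,0,0.04,0,0]
  ]
}}

```text
time: 41.35
tool_pos: [0.4458, 0.3371, 0.125]
tool_rot: [-3.141, -0.001, -3.113]
contact_force: [0.2, -0.3, -3.2]
opening: 0.0635
grip_force: 60.0
```

{"name": "send_rows", "arguments": {
  "targets": [
    [0,0,0,0,0],
    [0,0,0,0,0]
  ]
}}

```text
time: 41.55
tool_pos: [0.4458, 0.3357, 0.1248]
tool_rot: [-3.14, -0.002, -3.111]
contact_force: [0.9, -0.3, -2.3]
opening: 0.0634
grip_force: 60.0
```

Lowering to TCP 0.0117, a drop of 0.113.

{"name": "send_rows", "arguments": {
  "targets": [
    [0,0,-0.001,-0.04,0],
    [0,0,0,-0.035,0],
    [0,0,0,-0.025,0],
    [0,0,0,0,0],
    [0,0,0,-0.011,0]
  ]
}}

```text
time: 42.05
tool_pos: [0.4478, 0.3343, 0.0163]
tool_rot: [3.141, 0.002, -3.114]
contact_force: [0.6, -0.4, -2.3]
opening: 0.0641
grip_force: 60.0
```

{"name": "send_rows", "arguments": {
  "targets": [
    [0,0,0,0,0],
    [0,0,0,0,0]
  ]
}}

```text
time: 42.25
tool_pos: [0.4471, 0.3348, 0.0162]
tool_rot: [3.141, 0.002, -3.113]
contact_force: [-0.3, 0.4, -2.3]
opening: 0.0633
grip_force: 60.0
```

{"name": "send_rows", "arguments": {
  "targets": [
    [0,-0.001,0,-0.004,0],
    [0,0,0,0,0],
    [1,0,0,0,0],
    [1,0,0,0,0],
    [1,0,0,0,0]
  ]
}}

```text
time: 42.75
tool_pos: [0.4455, 0.3349, 0.0115]
tool_rot: [3.141, 0.0, -3.112]
contact_force: [-0.3, -0.3, 0.8]
opening: 0.0831
grip_force: 0.0
```

{"name": "send_rows", "arguments": {
  "targets": [
    [1,0,0,0,0],
    [1,0,0,0,0],
    [1,0,0,0.04,0],
    [1,0,0,0.05,0],
    [1,0,0,0.05,0]
  ]
}}

```text
time: 43.25
tool_pos: [0.4449, 0.3344, 0.1525]
tool_rot: [-3.141, -0.001, -3.112]
contact_force: [1.0, 0.2, -0.2]
opening: 0.0916
grip_force: 0.0
```

{"name": "send_rows", "arguments": {
  "targets": [
    [1,0,0,0.05,0],
    [1,0,-0.048,0,0],
    [1,0,-0.048,0,0],
    [1,0,-0.048,0,0],
    [1,0,-0.048,0,0]
  ]
}}

```text
time: 43.75
tool_pos: [0.445, 0.1411, 0.2015]
tool_rot: [3.142, 0.001, -3.112]
contact_force: [0.6, 0.2, 1.1]
opening: 0.0915
grip_force: 0.0
```

{"name": "send_rows", "arguments": {
  "targets": [
    [1,0,-0.048,0,0],
    [1,0,-0.048,0,0],
    [1,0,-0.048,0,0],
    [1,0,-0.048,0,0],
    [1,0,-0.048,0,0]
  ]
}}

```text
time: 44.25
tool_pos: [0.445, -0.0992, 0.2015]
tool_rot: [-3.142, 0.001, -3.112]
contact_force: [0.7, 0.6, -0.7]
opening: 0.0919
grip_force: 0.0
```

```bash
python3 chk.py; python3 - <<'E'
from h import *
o,im,d=shot('top');cv2.imwrite('pics/fin.png',cv2.resize(im[145:275,90:430],None,fx=2.3,fy=2.3,interpolation=cv2.INTER_CUBIC)[:,:,::-1])
E
```

```text
[ 0.44503346 -0.09918678  0.20152001] [-3.14152985e+00  6.27772404e-04 -3.11247903e+00] [ 0.74785845  0.59633897 -0.67819355]
round None
oblong None
square None
hex None
PLACED round 212 [572.6 220.1] ((573.7071533203125, 220.05535888671875), (53.288944244384766, 52.8646125793457), 1.5740573406219482) 0.11640472094284501
PLACED oblong 315 [568.1 343.9] ((566.99951171875, 343.8373718261719), (82.48135375976562, 46.53596115112305), 2.1078755855560303) 0.09793035899534613
PLACED square 236 [449.8 214.9] ((448.3069763183594, 214.45401000976562), (53.70383071899414, 53.82320022583008), 1.6528452634811401) 0.08107250607258479
PLACED hex 244 [432.8 309.1] ((433.92828369140625, 310.522216796875), (62.571353912353516, 63.52597427368164), 60.364131927490234) 0.0644742741786948
```

View pics/fin.png

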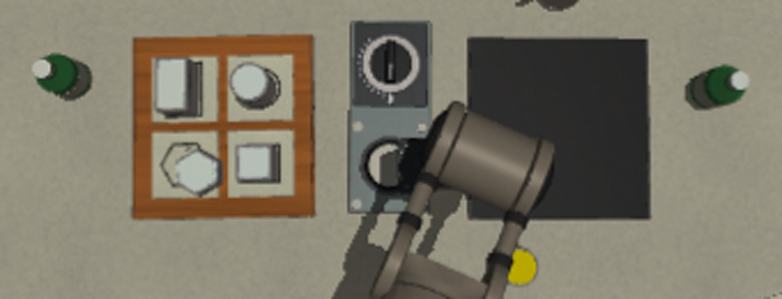

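The hex was knocked aside after I released it, the disturbance announced in the task. It now sits at about (434,310) instead of (445,336). I'll measure its orientation and mend it.

```bash
python3 - <<'E'
from h import *
o,im,d=shot('top');P=cloud('top',d,o)
m=(abs(P[...,2]-.064)<.006)&(im.min(2)>100)&(np.hypot(P[...,0]-.434,P[...,1]-.309)<.05);ys,xs=np.nonzero(m)
w=on_z('top',np.c_[xs,ys],.064,o)[:,:2]*1000
print(len(w),w.mean(0),(w.max(0)+w.min(0))/2)
for a in range(0,60,5):
    t=np.radians(a+60*np.arange(3));p=w@np.c_[np.cos(t),np.sin(t)].T;print(a,np.ptp(p,axis=0).round(1),np.ptp(p,axis=0).mean().round(1))
E
```

```text
255 [432.57655978 307.00073804] [432.32388649 307.14446752]
0 [68.8 70.  69.3] 69.4
5 [68.6 70.1 68.9] 69.2
10 [68.  69.7 68. ] 68.6
15 [66.9 68.7 66.6] 67.4
20 [65.3 67.2 65.6] 66.0
25 [63.2 65.2 64.6] 64.3
30 [60.9 62.7 63.6] 62.4
35 [62.7 63.3 64.5] 63.5
40 [65.  65.5 66.4] 65.6
45 [66.7 67.2 67.8] 67.2
50 [68.2 68.4 68.6] 68.4
55 [69.4 69.1 69. ] 69.2
```

{"name": "send_rows", "arguments": {
  "targets": [
    [1,-0.002,0.045,0,0.13],
    [1,-0.002,0.045,0,0.13],
    [1,-0.002,0.045,0,0.13],
    [1,-0.002,0.045,0,0.13],
    [1,-0.002,0.045,0,0.13]
  ]
}}

```text
time: 44.9
tool_pos: [0.4343, 0.1309, 0.2014]
tool_rot: [3.141, 0.0, -2.456]
contact_force: [1.0, -0.2, 0.4]
opening: 0.0916
grip_force: 0.0
```

{"name": "send_rows", "arguments": {
  "targets": [
    [1,-0.001,0.045,0,0.13],
    [1,-0.001,0.045,0,0.13],
    [1,0,0.045,0,0.125],
    [1,0,0.044,0,0],
    [1,0,0,0,0]
  ]
}}

```text
time: 45.4
tool_pos: [0.4314, 0.3125, 0.2009]
tool_rot: [3.14, 0.002, -2.071]
contact_force: [0.7, -0.1, 0.6]
opening: 0.0921
grip_force: 0.0
```

```bash
python3 - <<'E'
from wfit import *
wfit(.433,.306,.064)
E
```

```text
tool [0.4314 0.3125 0.2009] [ 3.140e+00  2.000e-03 -2.071e+00] rect 2000 ((433.5350341796875, 301.1995544433594), (68.25323486328125, 58.00144577026367), 68.09632110595703) zmed 0.0653
```

{"name": "send_rows", "arguments": {
  "targets": [
    [1,0.002,-0.007,0,0],
    [1,0,0,-0.045,0],
    [1,0,0,-0.05,0],
    [1,0,0,-0.045,0],
    [1,0,0,0,0]
  ]
}}

```text
time: 45.95
tool_pos: [0.4315, 0.2962, 0.0565]
tool_rot: [3.135, -0.01, -2.079]
contact_force: [0.3, -0.3, 0.3]
opening: 0.092
grip_force: 0.0
```

{"name": "send_rows", "arguments": {
  "targets": [
    [1,0,0,-0.03,0],
    [1,0,0,-0.017,0],
    [1,0,0,0,0]
  ]
}}

```text
time: 46.25
tool_pos: [0.4354, 0.2987, 0.0147]
tool_rot: [3.141, -0.001, -2.079]
contact_force: [0.3, 0.2, 0.9]
opening: 0.092
grip_force: 0.0
```

{"name": "send_rows", "arguments": {
  "targets": [
    [0,0,0,0,0],
    [0,0,0,0,0],
    [0,0,0,0,0],
    [0,0,0,0,0],
    [0,0,0,0,0]
  ],
  "grip_force": 40
}}

```text
time: 46.75
tool_pos: [0.4355, 0.3001, 0.0153]
tool_rot: [-3.141, 0.001, -2.077]
contact_force: [-2.9, 0.9, 7.4]
opening: 0.0637
grip_force: 40.0
```

{"name": "send_rows", "arguments": {
  "targets": [
    [0,0,0,0,0],
    [0,0,0,0,0]
  ]
}}

```text
time: 46.95
tool_pos: [0.4355, 0.3001, 0.0153]
tool_rot: [-3.141, 0.001, -2.077]
contact_force: [-3.6, 0.9, 6.7]
opening: 0.0637
grip_force: 40.0
```

{"name": "send_rows", "arguments": {
  "targets": [
    [0,0,0,0.03,0],
    [0,0,0,0.03,0],
    [0,0.001,0.007,0,-0.13],
    [0,0.001,0.007,0,-0.13],
    [0,0.001,0.007,0,-0.13]
  ]
}}

```text
time: 47.45
tool_pos: [0.4384, 0.3208, 0.0745]
tool_rot: [-3.141, 0.0, -2.473]
contact_force: [-0.1, 0.2, -2.5]
opening: 0.0635
grip_force: 40.0
```

{"name": "send_rows", "arguments": {
  "targets": [
    [0,0.001,0.007,0,-0.13],
    [0,0.001,0.006,0,-0.13],
    [0,0.001,0,0,-0.13],
    [0,0.001,0,0,-0.13],
    [0,0,0,0,-0.125]
  ]
}}

```text
time: 47.95
tool_pos: [0.4423, 0.3336, 0.074]
tool_rot: [-3.141, -0.0, -3.117]
contact_force: [-0.3, -0.1, -3.0]
opening: 0.0637
grip_force: 40.0
```

{"name": "send_rows", "arguments": {
  "targets": [
    [0,0,0,0,0],
    [0,0,0,0,0]
  ]
}}

```text
time: 48.15
tool_pos: [0.4423, 0.3336, 0.0741]
tool_rot: [-3.141, -0.0, -3.109]
contact_force: [-0.3, -0.3, -1.7]
opening: 0.0633
grip_force: 40.0
```

{"name": "send_rows", "arguments": {
  "targets": [
    [0,0.001,0.001,-0.035,0],
    [0,0,0,-0.015,0],
    [0,0,0,0,0],
    [0,0,0,-0.008,0],
    [0,0,0,0,0]
  ]
}}

```text
time: 48.65
tool_pos: [0.4435, 0.3347, 0.0162]
tool_rot: [3.141, 0.0, -3.112]
contact_force: [-0.5, -0.0, -1.8]
opening: 0.0637
grip_force: 40.0
```

{"name": "send_rows", "arguments": {
  "targets": [
    [1,0,0,0,0],
    [1,0,0,0,0],
    [1,0,0,0,0],
    [1,0,0,0,0],
    [1,0,0,0.02,0]
  ]
}}

```text
time: 49.15
tool_pos: [0.442, 0.3338, 0.0347]
tool_rot: [-3.14, -0.004, -3.112]
contact_force: [0.4, -0.2, 0.8]
opening: 0.0913
grip_force: 0.0
```

{"name": "send_rows", "arguments": {
  "targets": [
    [1,0,0,0.05,0],
    [1,0,0,0.05,0],
    [1,0,0,0.05,0],
    [1,0,-0.048,0,0],
    [1,0,-0.048,0,0]
  ]
}}

```text
time: 49.65
tool_pos: [0.4441, 0.2387, 0.1883]
tool_rot: [3.14, 0.005, -3.109]
contact_force: [0.6, -1.5, 0.3]
opening: 0.0919
grip_force: 0.0
```

{"name": "send_rows", "arguments": {
  "targets": [
    [1,0,-0.048,0,0],
    [1,0,-0.048,0,0],
    [1,0,-0.048,0,0],
    [1,0,-0.048,0,0],
    [1,0,-0.048,0,0]
  ]
}}

```text
time: 50.15
tool_pos: [0.4431, -0.0031, 0.1867]
tool_rot: [-3.141, 0.001, -3.112]
contact_force: [1.4, 0.8, 0.1]
opening: 0.0922
grip_force: 0.0
```

{"name": "send_rows", "arguments": {
  "targets": [
    [1,0,-0.048,0,0],
    [1,0,-0.048,0,0],
    [1,0,-0.048,0,0],
    [1,0,0,0,0],
    [1,0,0,0,0]
  ]
}}

```text
time: 50.65
tool_pos: [0.4431, -0.1459, 0.1862]
tool_rot: [3.141, -0.0, -3.115]
contact_force: [-0.2, -0.1, -0.6]
opening: 0.092
grip_force: 0.0
```

```bash
python3 chk.py; python3 - <<'E'
from h import *
o,im,d=shot('top');P=cloud('top',d,o);print('pad z',np.median(P[212:222,255:265,2]),'knob',P[172,260])
cv2.imwrite('pics/fin2.png',cv2.resize(im[145:275,90:430],None,fx=2.3,fy=2.3,interpolation=cv2.INTER_CUBIC)[:,:,::-1])
E
```

```text
[ 0.44311271 -0.14594837  0.18620329] [ 3.14097663e+00 -1.67220534e-04 -3.11521061e+00] [-0.17421483 -0.10815155 -0.63212037]
round None
oblong None
square None
hex None
PLACED round 213 [572.6 220.1] ((573.7071533203125, 220.05535888671875), (53.288944244384766, 52.8646125793457), 1.5740573406219482) 0.11606182700971082
PLACED oblong 315 [568.3 343.8] ((566.99951171875, 343.8373718261719), (82.48135375976562, 46.53596115112305), 2.1078755855560303) 0.0982749348519875
PLACED square 234 [449.9 214.8] ((448.3069763183594, 214.45401000976562), (53.70383071899414, 53.82320022583008), 1.6528452634811401) 0.08125209952020045
PLACED hex 261 [444.1 338. ] ((444.46197509765625, 338.39739990234375), (72.49330139160156, 58.143035888671875), 1.8466466665267944) 0.06454442315371638
pad z 0.061361423799864756 knob [6.06411279e-01 3.60622349e-04 9.82153279e-02]
```

View pics/fin2.png

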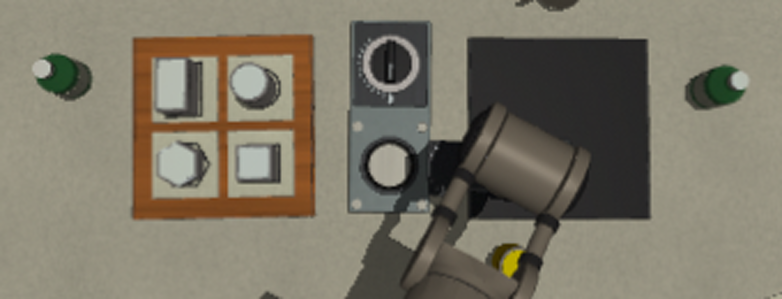

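The picture shows all four tubs on their outlines: oblong (177,85), round (252,87), hex (182,163) and square (258,163). The pad is up and the knob is at zero (391,65), with the bottles in their places. Handing in.

```bash
python3 -c "
from h import *
print(hand_in())"
```

```text
the job is handed in; nothing more can be done
None
```

The job is handed in (no verdict was returned): the counter is at zero, and all four tubs were stamped tallest to shortest and stand in their own bays, with the hex re-centred after it was knocked aside.

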